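Lock the bench peg's hinge pin with its spring clip

TASK

The hinge pin of the wooden bench peg has worked its way out: push the pin fully home by its head, then take the larger of the two R-shaped spring clips out of the wooden block and push its straight leg down through the cross hole in the pin's free end, without forcing it, until the clip's bow springs over the pin. Let go of the clip, and leave the smaller clip in its slot and the pliers, file, brass disc and caliper where they are.

Things in the scene. Friction and masses are not known exactly. Their poses are not given: they have to be found in the camera images.
- bracket: Fixed hinge fork: steel base plate 100 x 60 x 8 mm, two grey cheeks 28 mm wide with round tops 62 mm above the bench, outer faces at y = -25 and +25 mm, and between them a pale wooden peg pointing to +x (57 mm high, ends at x = 165 mm). Origin on the bench under the fork's middle. y runs along the steel hinge pin, z up. Turned up to 0.4 rad.
- pin_hole (a point): Fixed point at (0, 37, 48) mm of the bracket, bracket axes: where the middle of the pin's cross hole lies, on the pin's axis, once the pin is fully home. The hole is 6.6 mm wide along the pin and 6 mm across and goes through the whole 20 mm thickness of the pin. The pin's free end is 10 mm beyond the hole, away from the head.
- pin_head (a point): Fixed point at (0, -33, 48) mm of the bracket, bracket axes: where the middle of the outer face of the pin's head will be once the pin is home; until then the face stands farther out along -y by the value of joint pin. Push it along +y. The head is a steel disc 28 mm in diameter, 8 mm thick, with a thumb bar 8 mm thick that stands up to 38 mm above the pin's axis, in line with the cross hole.
- pin (a joint): How far the steel hinge pin (20 mm diameter) has slid out of the fork on its head side, m: 0 = fully home, head against the cheek; starts at 0.014 to 0.019, with the cross hole hidden in the other cheek. It slides against about 5 N of friction, stays where it is left and stops dead at 0.
- clip: Larger R-clip, 4 mm steel wire, 46 g, standing legs down in a slot of the block; may lean slightly. Origin: centre of the coil on top, a flat-sided disc 26 mm in diameter, 12 mm thick along the clip's y; grip it across the 12 mm. It rests on the block, whose top is 13 mm below the origin. z up. The bow lies in the plane y = 0 on the +x side, reaches x = 11 mm and ends 56 mm below the origin.
- clip_leg (a point): Point on the larger clip's straight leg (x = -5, z = -34 mm of the clip; clip axes). When seated it is at pin_hole: the clip upright, its y along the pin, coil centre 34 mm above the pin's axis and 5 mm towards the bow's side; the bow may be on either side of the pin. Released, the clip flops over with the pin, up to 0.42 rad; that is fine.
- clip_bow (a joint): How far the larger clip's bow is sprung open, rad: about 0 at rest and when seated, up to about 0.1 as it rides over the pin's widest part, then it springs back. Spring rate 5 N m/rad. The push needed rises to 5 to 15 N about 15 mm before the seat; over the last 7 mm the clip pulls itself on, and at the seat that pull fades to nothing. Pushed past the seat, the bow spreads again.
- block: Fixed wooden block 170 x 60 x 66 mm with two slots 26 x 6 mm along its x, centred 40 mm either side of the middle, one clip in each. Origin under its centre. Either clip may be in either slot; the bows point to the block's +x.
- small_clip: The smaller R-clip, 3 mm wire, coil 19 mm in diameter and 10 mm thick, 49 mm long overall, in the other slot. Origin at the centre of its coil. To be left alone.
- pliers: Flat-nose pliers with dark grips, 160 mm long, lying on the bench. Leave alone.
- file: Flat file with a wooden handle, 250 mm long, lying on the bench. Leave alone.
- blank: Brass disc 34 mm in diameter, 6 mm thick, lying between bracket and block. Leave alone.
- caliper: Steel sliding caliper, 195 mm long, lying flat. Leave alone.
- pin_top (a point): Fixed point 10 mm above pin_hole: top of the pin. The hole's mouth is beside it: the pin turns freely about its axis, 0.42 rad each way, and the thumb bar on its head flops over to one side or the other (not reported), so the mouth lies up to 4 mm off across the pin, towards the bracket's +x or -x, the side the bar leans to: find it by feel or sight. A leg that enters turns the pin upright by itself.
- clip_tip (a point): Blunt, square-cut tip of the larger clip's straight leg (x = -5, z = -58 mm of the clip). The leg is round, 4 mm thick, parallel to the clip's z. The tip reaches the pin's top 34 mm before the seat.

How it is judged:
By the outcome, as a careful person would: the job done as asked, in the order asked, and still so for the second after the job is handed in, with the robot touching nothing.
It also fails if it takes over 67 s, if anything falls off the work surface, if the arm or the gripper's body presses on something with over 40 N, if the wrist force passes 120 N, or if a joint passes its speed limit or range.

ROBOT

A 6-joint arm with a two-finger parallel gripper is mounted at the origin on the work surface. World frame = base frame: x ahead of the robot, y to its left, z up, the work surface at z = 0. Lengths are in m, angles in rad, forces in N, time in s.
With the tool pointing down it reaches from about 0.425 to 0.95 m from the base axis. Payload 3.5 kg.
Tool frame: the origin (TCP) lies at the very end of the fingers, on their centre line; the grasp point (between the pads) lies 19 mm behind it; y points along the fingers, z is the direction in which the jaws open and shut, and the axes are right-handed (so a half turn about y gives the same grasp; the last joint's range is limited). The gripper opens to 85 mm and grips with 20 to 120 N. Pads are 22 mm wide; open, the fingers measure 114 mm over their backs; the gripper's body (76 mm by 85 mm) begins 54 mm behind the grasp point. The pads swing forward as they close: fully open they stand 13 mm farther back than shut.
Start: joints at [1.084, 0.286, 1.577, -0, 1.279, -0.15], TCP at [0.223, 0.637, 0.231] pointing down, gripper open.
Joint ranges: [-2.77, 2.77], [-0.9, 2.22], [0.21, 2.48], [-1.53, 4.67], [0.24, 2.81], [-2.84, 2.84]. Speed limits (rad/s): [2.79, 2.79, 3.14, 3.14, 3.14, 3.14].

INTERFACE

Orientations are given as a unit quaternion [x, y, z, w].
In Python, from plant import ctrl gives the robot as it stands. The module is installed in compiled form; this text tells all that it offers.
- The arm moves only by the tool jog_arm, never from a script. Its argument "deltas" is a list of rows, each a list of 3 entries, a list of its own where there are three numbers: the turn, a rotation vector about the tool's x, y, z in rad, then the shift along the tool's x, y, z in m, then the opening, from 0 (shut) to 1 (fully open). In form: [[[wx, wy, wz], [dx, dy, dz], gripper], ...]. A call has 1 to 10 rows; each row is the pose to reach, as a shift and turn from the pose measured when the call began, along the tool's axes at that moment; what a row does not reach only later rows make up. A row lasts 1/12 s, in which the tool goes at most 41.7 mm and 7.16 degrees, less where a joint would pass 70% of its speed; a pose out of reach is approached as far as the arm can. A call with a gripper value outside its range is refused whole. The fingers move at their own pace and stop on an object; "force" is the grip in N (left out, the last holds). Time passes only in rows, so rows that repeat a pose let the fingers close. It gives the time, the measured TCP pose, the force and the opening at its end, in the units of the state.
- ctrl.get_state(): the state, without advancing time (a new reading comes with each control period).
- ctrl.read_camera(name): name is "scene" or "top"; returns a dict with "pixels" (420x560x3 uint8, blue, green, red), "range_z" (420x560 float32, m along the optical axis (not along the pixel's ray), 0 where there is no reading), "fx", "fy", "cx", "cy" (pixels), "T" (4x4, takes a point from camera to world coordinates). Camera axes: x right, y up, looking along -z (the intrinsics and any distortion apply to the point x, -y, -z); pixel columns grow to the right and rows downward; lengths in m; the calibration is good to about 2 mm. A picture is of the moment at which its call begins.
- ctrl.sign_off(): hands the job in, once; it reports no verdict.
The state is a dict: "time": time; "qpos": joint angles; "dq": joint speeds; "joint_efforts": joint torques, N m; "eef_pos": TCP position; "tcp_rot": TCP orientation; "contact_force": force on the tool from outside, world axes, zero at the start; "wrist_torque": the same for the moment, N m; "opening": opening from 0.0 (shut) to 1.0 (fully open).
Only numpy, scipy, OpenCV 4.12 (cv2) and the standard library are available. Lean on these libraries where they do the work, as an engineer would, in place of code of your own. Each camera call takes 0.05 s, during which the arm holds its last target.

## Working session

There is one attempt and no reset: what is moved stays moved. The work goes in short steps, Python scripts to look and compute and a tool call to move; the robot and the scene stay as the last step left them, time stands still between calls to the robot, and variables do not carry over. Pictures are saved under pics/ and viewed, and the job is handed in when it is done.

Besides the shell and the picture viewer there is one more tool, called after ">>>" as a command line: name --argument value ..., lists and objects as JSON in quotes. jog_arm: Moves the arm, as the interface text tells. Its arguments: {"type":"object","properties":{"deltas":{"type":"array","items":{"type":"array"}},"force":{"type":"number"}},"required":["deltas"]}

```bash
mkdir -p pics; cat > h.py <<'E'
from plant import ctrl
import numpy as np, cv2
from scipy.spatial.transform import Rotation as R
def grab(n,tag):
    d=ctrl.read_camera(n); cv2.imwrite(f'pics/{tag}.png',d['pixels']); np.savez(f'pics/{tag}.npz',**d); return d
def ld(tag): return np.load(f'pics/{tag}.npz')
def px(d,u,v,z=None):
    z=d['range_z'][int(round(v)),int(round(u))] if z is None else z
    p=np.array([(u-d['cx'])/d['fx']*z,-(v-d['cy'])/d['fy']*z,-z,1]); return (d['T']@p)[:3]
def proj(d,P):
    q=np.linalg.inv(d['T'])@np.append(P,1); return d['cx']+d['fx']*q[0]/-q[2], d['cy']-d['fy']*q[1]/-q[2]
def crop(d,tag,u0,v0,u1,v1,s):
    cv2.imwrite(f'pics/{tag}.png',cv2.resize(d['pixels'][v0:v1,u0:u1],None,fx=s,fy=s,interpolation=cv2.INTER_CUBIC))
def st():
    s=ctrl.get_state(); print('t',round(s['time'],2),'pos',np.round(s['eef_pos'],4),'F',np.round(s['contact_force'],1),'M',np.round(s['wrist_torque'],2),'op',round(s['opening'],3)); print('R',np.round(R.from_quat(s['tcp_rot']).as_matrix(),4).tolist(),'q',np.round(s['qpos'],3)); return s
E
python3 - <<'E'
from h import *
st()
for n in('scene','top'):
    d=grab(n,n+'0'); print(n,{k:np.round(d[k],4).tolist() for k in('fx','fy','cx','cy','T')},[k for k in d])
E
```

```text
t 0.0 pos [0.2227 0.6365 0.2299] F [ 1.   0.6 -0.5] M [-0.03  0.01 -0.01] op 0.997
R [[0.9438, -0.0011, 0.3305], [-0.3305, -0.0021, 0.9438], [-0.0004, -1.0, -0.0024]] q [ 1.084  0.287  1.578  0.     1.279 -0.15 ]
scene {'fx': 413.2852, 'fy': 413.2852, 'cx': 277.834, 'cy': 213.7753, 'T': [[-0.5773, -0.5509, 0.6028, 1.2326], [0.8165, -0.3826, 0.4323, 0.4479], [-0.0075, 0.7417, 0.6707, 0.7695], [0.0, 0.0, 0.0, 1.0]]} ['pixels', 'range_z', 'fx', 'fy', 'cx', 'cy', 'T']
top {'fx': 420.2739, 'fy': 420.2739, 'cx': 280.9277, 'cy': 203.5274, 'T': [[0.0093, 0.9827, -0.1847, 0.39], [-0.9999, 0.0103, 0.0045, 0.0124], [0.0064, 0.1847, 0.9828, 1.1645], [0.0, 0.0, 0.0, 1.0]]} ['pixels', 'range_z', 'fx', 'fy', 'cx', 'cy', 'T']
```

View pics/scene0.png

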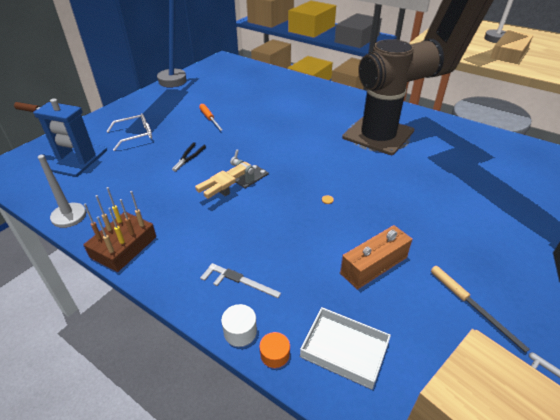

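View pics/top0.png

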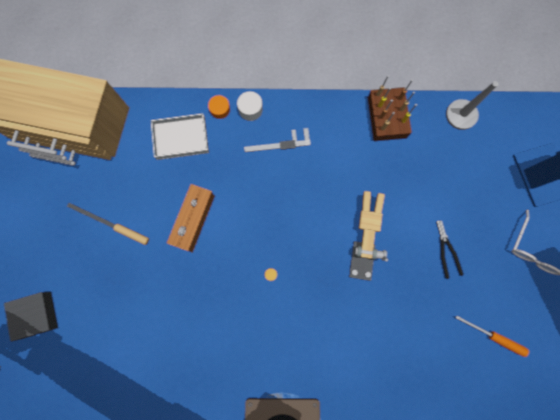

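```bash
python3 - <<'E'
from h import *
a=ld('scene0');b=ld('top0')
crop(a,'s_br',190,140,275,205,9);crop(a,'s_bl',335,220,420,285,9)
crop(b,'t_br',335,180,405,290,5.4);crop(b,'t_bl',160,180,220,255,8)
im=np.hstack([cv2.resize(cv2.imread('pics/t_br.png'),(380,597)),cv2.resize(cv2.imread('pics/t_bl.png'),(400,597)) if 0 else cv2.resize(cv2.imread('pics/t_bl.png'),(420,525))[:0] if 0 else np.zeros((597,1,3),np.uint8)])
E
```

```text
(no output)
```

View pics/s_br.png

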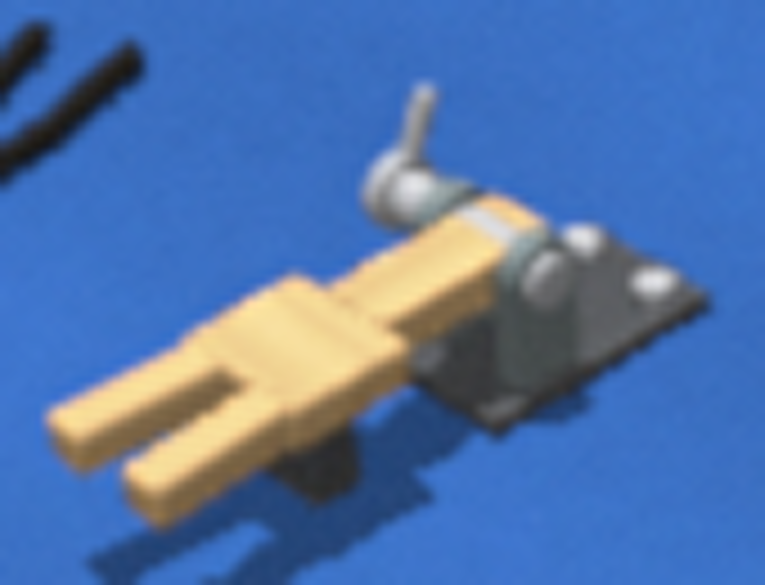

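View pics/s_bl.png

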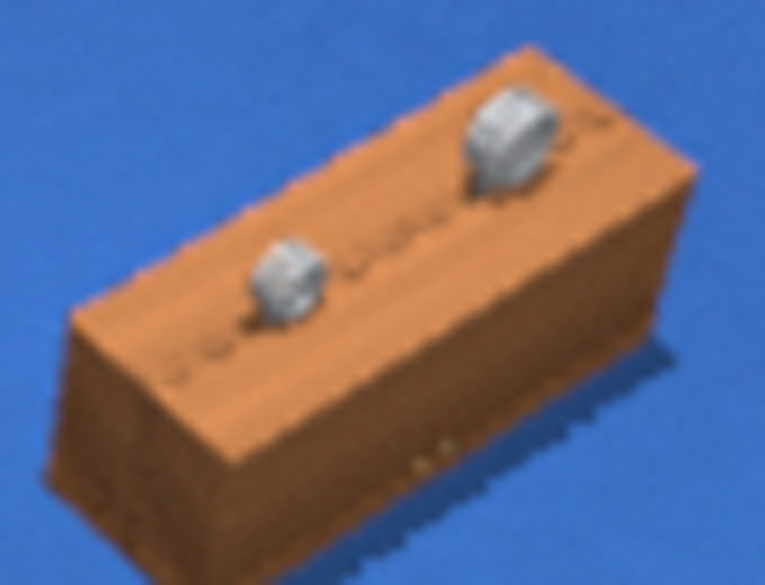

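View pics/t_br.png

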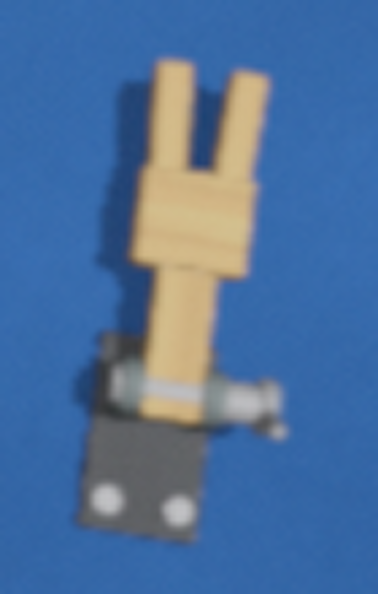

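View pics/t_bl.png

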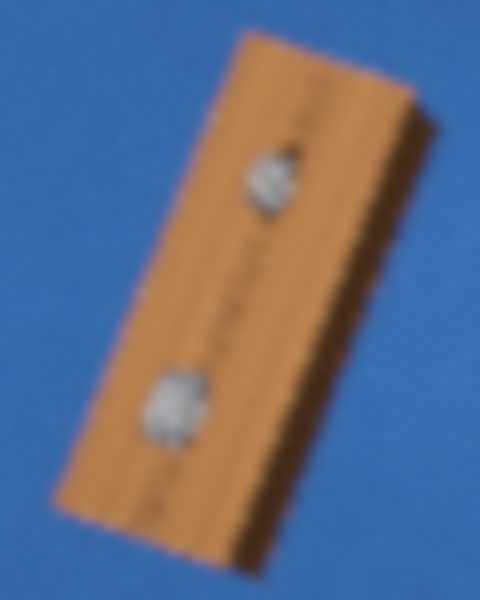

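```bash
cat >> h.py <<'E'
def cloud(d,u0,v0,u1,v1):
    v,u=np.mgrid[v0:v1,u0:u1]; z=d['range_z'][v0:v1,u0:u1].astype(float)
    P=np.stack([(u-d['cx'])/d['fx']*z,-(v-d['cy'])/d['fy']*z,-z],-1)
    return P@d['T'][:3,:3].T+d['T'][:3,3]
E
python3 - <<'E'
from h import *
a=ld('scene0');b=ld('top0')
for n,d,bx in(('s',a,(335,220,420,285)),('t',b,(160,180,220,255))):
    P=cloud(d,*bx); z=P[...,2]
    im=d['pixels'][bx[1]:bx[3],bx[0]:bx[2]].astype(int)
    print(n,'bench z',np.median(z[(im[...,0]>im[...,2]+40)]))
    m=(z>.055)&(z<.073)&(im[...,2]>im[...,0]+50)
    Q=P[m]; print('block top',len(Q),Q.mean(0),np.std(Q[:,2]))
    r=cv2.minAreaRect((Q[:,:2]*1000).astype(np.float32)); print(r, cv2.boxPoints(r))
    k=(z>.071); 
    lab,cc=cv2.connectedComponents(k.astype(np.uint8))
    for i in range(1,lab):
        q=P[cc==i]
        if len(q)>4: print('blob',len(q),q.mean(0).round(4),q.min(0).round(4),q.max(0).round(4))
for n,d,bx in(('s',a,(190,140,275,205)),('t',b,(335,180,405,290))):
    P=cloud(d,*bx); z=P[...,2]
    im=d['pixels'][bx[1]:bx[3],bx[0]:bx[2]].astype(int)
    m=(im[...,2]>im[...,0]+50)&(z>.045)
    Q=P[m];r=cv2.minAreaRect((Q[:,:2]*1000).astype(np.float32));print(n,'peg',len(Q),Q.mean(0).round(4),np.median(Q[:,2]),r)
    w=Q[:,:2]-Q[:,:2].mean(0);print('pca',np.linalg.svd(w,full_matrices=False)[2][0])
    g=(np.abs(im[...,2]-im[...,0])<40)&(z>.03)
    for u,v in zip(*np.nonzero(g)[::-1]): pass
    q=P[g]; print('grey',len(q),q.min(0).round(4),q.max(0).round(4),'\n',q[np.argsort(-q[:,2])][:8].round(4))
    g=(np.abs(im[...,2]-im[...,0])<40)&(z<.02)&(z>.004); q=P[g];print('plate',len(q),np.median(q[:,2]),cv2.minAreaRect((q[:,:2]*1000).astype(np.float32)))
E
```

```text
s bench z 3.8875178368091845e-05
block top 1340 [0.57097562 0.25194873 0.06507727] 0.0025841710581930946
((560.4639282226562, 251.31863403320312), (60.13208770751953, 171.7188720703125), 71.0103988647461) [[469.49377 250.82721]
 [631.8673  194.95049]
 [651.4341  251.81006]
 [489.06055 307.68677]]
blob 75 [0.5228 0.2641 0.083 ] [0.5104 0.2552 0.071 ] [0.5337 0.273  0.0924]
blob 38 [0.5977 0.2377 0.0804] [0.5881 0.2303 0.0724] [0.6054 0.2443 0.086 ]
t bench z -0.0013372223557800433
block top 1288 [0.55868615 0.24901705 0.06429694] 0.0022652008758621504
((559.5137939453125, 250.06051635742188), (58.68280029296875, 166.90042114257812), 71.06635284423828) [[471.0582  249.38397]
 [628.9284  195.22931]
 [647.96936 250.73706]
 [490.09918 304.89172]]
blob 25 [0.5946 0.2393 0.0805] [0.5853 0.2324 0.071 ] [0.6039 0.2457 0.0858]
blob 51 [0.5199 0.2643 0.0859] [0.5079 0.2554 0.0715] [0.5323 0.2721 0.0928]
s peg 622 [ 0.5674 -0.2253  0.0585] 0.056005907614445016 ((891.162841796875, 57.653106689453125), (1026.3753662109375, 148.6048126220703), 40.57706069946289)
pca [0.83224107 0.55441392]
grey 240
[... 295 characters left out ...]
563 ((445.6784973144531, -333.1749267578125), (299.3441467285156, 165.0883331298828), 71.13035583496094)
t peg 842 [ 0.5509 -0.2296  0.0596] 0.055701503645720796 ((476.8851318359375, -159.69180297851562), (128.67491149902344, 363.3984375), 46.285552978515625)
pca [-0.97242483  0.23321654]
grey 338 [ 0.39   -0.2689  0.0347] [0.637  0.0124 1.1645] 
 [[ 0.39    0.0124  1.1645]
 [ 0.39    0.0124  1.1645]
 [ 0.39    0.0124  1.1645]
 [ 0.4516 -0.2598  0.0849]
 [ 0.4492 -0.263   0.0818]
 [ 0.4518 -0.2632  0.0815]
 [ 0.4544 -0.2613  0.0794]
 [ 0.4493 -0.2611  0.0793]]
plate 451 0.007275440480299267 ((452.35711669921875, -215.53489685058594), (57.99482345581055, 98.85343170166016), 81.59364318847656)
```

```bash
python3 - <<'E'
from h import *
a=ld('scene0');b=ld('top0')
for n,d,bx in(('s',a,(190,140,275,205)),('t',b,(335,180,405,290))):
    P=cloud(d,*bx); z=P[...,2]
    im=d['pixels'][bx[1]:bx[3],bx[0]:bx[2]].astype(int)
    ok=(P[...,0]>.38)&(P[...,0]<.66)&(P[...,1]<-.14)&(P[...,1]>-.32)
    m=(im[...,2]>im[...,0]+40)&(z>.051)&(z<.062)&ok
    Q=P[m][:,:2]*1000;r=cv2.minAreaRect(Q.astype(np.float32));print(n,'peg',len(Q),r, np.median(P[m][:,2]))
    yaw=-.147
    for it in range(3):
        c,s=np.cos(yaw),np.sin(yaw)
        L=Q@np.array([[c,-s],[s,c]])  # to bracket-rotated coords
        xs=np.arange(L[:,0].min()+3,L[:,0].min()+60,4); 
        # edges of peg per x slice
        e=[]
        for x in xs:
            k=np.abs(L[:,0]-x)<3
            if k.sum()>5:e.append((x,L[k,1].min(),L[k,1].max()))
        e=np.array(e); mid=(e[:,1]+e[:,2])/2
        p=np.polyfit(e[:,0],mid,1); yaw+=np.arctan(p[0])
    print('yaw',yaw,'mid',np.polyval(p,0),'width',np.median(e[:,2]-e[:,1]), 'x range',L[:,0].min(),L[:,0].max())
    print(e.round(1).tolist())
    # plate
    g=(np.abs(im[...,2]-im[...,0])<45)&(z<.02)&(z>.004)&ok
    q=P[g][:,:2]*1000;print('plate',cv2.minAreaRect(q.astype(np.float32)))
    g=(np.abs(im[...,2]-im[...,0])<60)&(z>.035)&ok
    np.save(f'pics/grey_{n}.npy',P[g])
E
```

```text
s peg 528 ((547.5006103515625, -230.1621551513672), (56.43062210083008, 175.94113159179688), 82.35424041748047) 0.05637401104904061
yaw -0.09229329121361311 mid -175.57822026373535 width 25.276884220946897 x range 478.19105920752463 654.8704724665744
[[481.2, -187.1, -164.1], [493.2, -188.8, -171.2], [497.2, -187.5, -163.8], [501.2, -187.5, -160.5], [505.2, -188.0, -159.5], [509.2, -186.7, -159.5], [513.2, -187.2, -162.3], [517.2, -187.2, -162.7], [521.2, -188.2, -162.7], [525.2, -188.2, -162.9], [529.2, -194.8, -161.6], [533.2, -187.8, -163.2], [537.2, -189.5, -162.6]]
plate ((485.89385986328125, -215.38633728027344), (53.790435791015625, 165.20628356933594), 82.79737091064453)
t peg 864 ((544.5234375, -229.79141235351562), (55.21390914916992, 175.25711059570312), 81.75111389160156) 0.055701503645720796
yaw -0.1260929821132634 mid -158.34649229019337 width 27.31058372658154 x range 481.52644844575366 656.9301422868958
[[484.5, -171.3, -144.0], [488.5, -171.2, -144.7], [500.5, -172.4, -148.3], [504.5, -172.4, -145.1], [508.5, -171.7, -144.2], [512.5, -171.7, -144.2], [516.5, -170.8, -144.3], [520.5, -170.8, -144.4], [524.5, -172.9, -144.8], [528.5, -172.9, -144.8], [532.5, -172.3, -144.9], [536.5, -172.3, -144.4], [540.5, -171.2, -144.4]]
plate ((452.2148742675781, -215.53305053710938), (59.38878631591797, 98.49628448486328), 82.22463989257812)
```

```bash
python3 - <<'E'
from h import *
for n in 'st':
  G=np.load(f'pics/grey_{n}.npy')*1000
  for yaw in(-.147,-.12):
    c,s=np.cos(yaw),np.sin(yaw)
    L=G[:,:2]@np.array([[c,-s],[s,c]]); o=np.argsort(L[:,1])
    if yaw==-.147:
      print(n)
      for i in o[::3]: print(L[i].round(1),G[i,2].round(1),end='; ')
      print()
E
```

```text
s
[ 508.6 -200.3] 49.7; [ 490.2 -196.1] 67.9; [ 489.  -194.5] 53.5; [ 501. -194.] 59.8; [ 509.9 -193.8] 53.5; [ 504.  -193.6] 35.8; [ 497.1 -193.1] 65.5; [ 506.9 -192.7] 52.5; [ 490.5 -191.8] 62.8; [ 507.4 -191.7] 56.8; [ 494.8 -191.3] 65.2; [ 490.4 -191.1] 70.3; [ 504.1 -190.6] 59.3; [ 486.3 -190.1] 79.4; [ 486.2 -189.8] 83.1; [ 506.3 -188.8] 54.0; [ 508.6 -186.3] 52.7; [ 500.8 -185.1] 60.2; [ 507. -184.] 49.4; [ 500.1 -181.8] 57.8; [ 507.2 -179.5] 48.0; [ 600.6 -177.4] 55.3; [ 658.8 -176.5] 56.4; [ 652.5 -175.5] 56.8; [ 568.8 -174.9] 57.3; [ 646.2 -174.4] 57.4; [ 661.1 -173.8] 55.6; [ 657.8 -173. ] 57.7; [ 500.2 -172.2] 62.4; [ 604.9 -172.1] 56.8; [ 644.5 -171.9] 57.8; [ 619.6 -171.6] 58.1; [ 602.  -170.5] 59.6; [ 662.4 -170.2] 44.1; [ 506.5 -170. ] 59.5; [ 508.1 -168.9] 53.6; [ 661.6 -167.3] 41.6; [ 560.7 -166.6] 57.1; [ 506.2 -165.7] 61.4; [ 494.9 -165. ] 59.5; [ 527.8 -164.5] 55.1; [ 508.1 -163.8] 59.7; [ 497.1 -162.8] 58.1; [ 509.5 -162.5] 57.4; [ 534.1 -161.7] 56.2; [ 652.8 -160.7] 40.1; [ 655.7 -160.5] 45.4; [ 645.6 -160.2] 43.3; [ 527.5 -160.2] 57.1; [ 605.5 -160. ] 45.6; [ 
[... 4334 characters left out ...]
96.5 -124.2] 62.0; [ 501.9 -123.8] 60.2; [ 559.  -123.7] 52.5; [ 491.6 -123.4] 55.2; [ 610.8 -122.6] 53.2; [ 626.4 -122.4] 58.5; [ 510.6 -122.3] 48.6; [ 619.6 -122.2] 49.9; [ 632.2 -122.2] 42.3; [ 622.6 -122.1] 48.6; [ 487.3 -122. ] 36.9; [ 559.3 -121.8] 47.8; [ 486.2 -121.8] 53.3; [ 599.9 -121.6] 51.3; [ 656.8 -121.5] 58.3; [ 637.3 -121.2] 44.2; [ 602.2 -120.9] 53.7; [ 564.3 -120.8] 50.0; [ 649.4 -120.6] 53.3; [ 655.6 -120.5] 50.1; [ 598.  -120.3] 45.3; [ 493.6 -120.1] 57.3; [ 651.7 -120. ] 55.1; [ 591.4 -119.9] 51.5; [ 566.3 -119.8] 54.1; [ 562.3 -119.6] 43.1; [ 572.1 -119.6] 51.5; [ 504.4 -119.4] 53.7; [ 593.7 -119.3] 53.3; [ 507.8 -118.3] 42.9; [ 493.4 -117.8] 55.5; [ 496.1 -117.7] 54.4;
```

```bash
cat > fit.py <<'E'
from h import *
from scipy.optimize import least_squares
def box(p,c,h):
    q=np.abs(p-c)-h; return np.linalg.norm(np.maximum(q,0),axis=-1)+np.minimum(q.max(-1),0)
def cyl(p,y0,y1,r):
    a=np.hypot(p[:,0],p[:,2]-48)-r; b=np.maximum(y0-p[:,1],p[:,1]-y1); q=np.stack([a,b],-1)
    return np.linalg.norm(np.maximum(q,0),axis=-1)+np.minimum(q.max(-1),0)
def sdf(p,j):
    ds=[]
    for s in(1,-1):
        ds+= [box(p,[0,s*19.5,28],[14,5.5,20]),cyl(p,*sorted((s*14,s*25)),14)]
    ds+=[cyl(p,-30-j,47-j,10),cyl(p,-33-j,-25-j,14),box(p,[15,0,48],[30,13,9])]
    return np.min(ds,0)
def pts(d,bx):
    P=cloud(d,*bx).reshape(-1,3)*1000; return P[(P[:,2]>22)&(P[:,2]<64)&(P[:,0]>380)&(P[:,0]<640)&(P[:,1]<-140)]
def fit(Ps,x0,freej=True):
    def loc(v,P):
        c,s=np.cos(v[2]),np.sin(v[2]); L=P-[v[0],v[1],0]; return np.stack([L[:,0]*c+L[:,1]*s,-L[:,0]*s+L[:,1]*c,L[:,2]+v[4]],-1)
    P=Ps
    for _ in range(4):
        L=loc(x0,P); k=(np.abs(L[:,0])<32)&(np.abs(L[:,1])<52)&~((L[:,2]<40)&(np.abs(L[:,1])>27)); Q=P[k]
        f=lambda v: np.append(np.clip(sdf(loc(v,Q),v[3] if freej else 0),-6,6),[v[4]*3])
        r=least_squares(f,x0,loss='soft_l1',f_scale=1.5,diff_step=1e-4,x_scale=[1,1,.01,1,1]); x0=r.x
    J=r.jac; cov=np.linalg.inv(J.T@J+1e-9*np.eye(5))
    return x0,len(Q),np.sqrt(np.diag(cov))*1.5,np.median(np.abs(r.fun))
E
python3 - <<'E'
from fit import *
a=pts(ld('scene0'),(190,140,275,205));b=pts(ld('top0'),(335,180,405,290))
for P in(a,b,np.vstack([a,b])):
    x,n,s,m=fit(P,[470.4,-219.3,-.137,16.5,0]); print(x.round(3),n,s.round(3),m)
E
```

```text
[ 4.71713e+02 -2.19812e+02 -1.61000e-01  1.78920e+01 -9.90000e-02] 291 [0.262 0.243 0.008 0.4   0.169] 1.0189966019473848
[ 4.71586e+02 -2.18540e+02 -1.45000e-01  1.80120e+01  1.02600e+00] 397 [0.233 0.264 0.008 0.483 0.132] 1.0135827837673936
[ 4.71757e+02 -2.19458e+02 -1.55000e-01  1.78120e+01  5.65000e-01] 689 [0.173 0.183 0.006 0.319 0.108] 1.1306043236153913
```

```bash
cat >> h.py <<'E'
def plan(P,yaw=None,Rt=None):
    s=ctrl.get_state(); R0=R.from_quat(s['tcp_rot']).as_matrix()
    if yaw is not None:
        c,q=np.cos(yaw),np.sin(yaw); Rt=np.array([[c,0,-q],[q,0,c],[0,-1,0]])
    if Rt is None: Rt=R0
    print('turn',R.from_matrix(R0.T@Rt).as_rotvec().round(4).tolist(),'shift',(R0.T@(np.array(P)-s['eef_pos'])).round(4).tolist())
E
python3 - <<'E'
from h import *
b=ld('top0')
for u,v in((440,222),(446,240),(445,276),(271,274)): print(px(b,u,v).round(3))
plan([.5,.1,.22],-.143); plan([.459,-.310,.12],-.143)
E
```

```text
[ 0.56  -0.437  0.006]
[ 0.51  -0.449  0.01 ]
[ 0.412 -0.441  0.007]
[0.413 0.032 0.005]
turn [0.0021, -0.1938, -0.0005] shift [0.439, 0.0108, -0.4148]
turn [0.0021, -0.1938, -0.0005] shift [0.5358, 0.1117, -0.8151]
```

>>> jog_arm --deltas '[[[0.002,-0.194,0],[0.439,0.01,-0.415],0],[[0.002,-0.194,0],[0.439,0.01,-0.415],0],[[0.002,-0.194,0],[0.439,0.01,-0.415],0],[[0.002,-0.194,0],[0.439,0.01,-0.415],0],[[0.002,-0.194,0],[0.439,0.01,-0.415],0],[[0.002,-0.194,0],[0.439,0.01,-0.415],0],[[0.002,-0.194,0],[0.439,0.01,-0.415],0],[[0.002,-0.194,0],[0.439,0.01,-0.415],0],[[0.002,-0.194,0],[0.439,0.01,-0.415],0],[[0.002,-0.194,0],[0.439,0.01,-0.415],0]]'

```text
time: 0.93
eef_pos: [0.414, 0.2648, 0.2237]
tcp_rot: [0.705, -0.051, 0.05, -0.705]
contact_force: [1.0, 0.4, -0.2]
opening: -0.0
```

```bash
python3 - <<'E'
from h import *
st();plan([.459,-.310,.12],-.143)
E
```

```text
t 0.93 pos [0.414  0.2648 0.2237] F [ 1.   0.4 -0.2] M [ 0.04 -0.05 -0.04] op -0.0
R [[0.9899, -0.0009, 0.142], [-0.142, -0.0001, 0.9899], [-0.0008, -1.0, -0.0002]] q [ 0.362 -0.12   2.025  0.     1.238 -1.066]
turn [0.0002, 0.0005, -0.0008] shift [0.1263, 0.1037, -0.5626]
```

>>> jog_arm --deltas '[[[0,0,0],[0.16,0.05,-0.35],0],[[0,0,0],[0.16,0.05,-0.35],0],[[0,0,0],[0.16,0.05,-0.35],0],[[0,0,0],[0.16,0.05,-0.35],0],[[0,0,0],[0.16,0.05,-0.35],0],[[0,0,0],[0.16,0.05,-0.35],0],[[0,0,0],[0.16,0.05,-0.35],0],[[0,0,0],[0.16,0.05,-0.35],0],[[0,0,0],[0.126,0.104,-0.563],0],[[0,0,0],[0.126,0.104,-0.563],0]]'

```text
time: 1.77
eef_pos: [0.4921, -0.1324, 0.1618]
tcp_rot: [0.705, -0.05, 0.05, -0.705]
contact_force: [-0.0, 0.1, -0.1]
opening: 0.002
```

```bash
python3 - <<'E'
from h import *
st();plan([.459,-.310,.12],-.143);plan([.459,-.310,.044],-.143)
E
```

```text
t 1.77 pos [ 0.4921 -0.1324  0.1618] F [-0.   0.1 -0.1] M [ 0.01  0.03 -0.01] op 0.002
R [[0.9899, -0.0004, 0.1419], [-0.1419, -0.0002, 0.9899], [-0.0004, -1.0, -0.0003]] q [-0.462 -0.01   2.04  -0.     1.112 -1.89 ]
turn [0.0003, 0.0007, -0.0004] shift [-0.0075, 0.0419, -0.1805]
turn [0.0003, 0.0007, -0.0004] shift [-0.0075, 0.1179, -0.1805]
```

>>> jog_arm --deltas '[[[0,0,0],[-0.0075,0.042,-0.1805],0],[[0,0,0],[-0.0075,0.042,-0.1805],0],[[0,0,0],[-0.0075,0.042,-0.1805],0],[[0,0,0],[-0.0075,0.042,-0.1805],0],[[0,0,0],[-0.0075,0.042,-0.1805],0],[[0,0,0],[-0.0075,0.042,-0.1805],0],[[0,0,0],[-0.0075,0.118,-0.1805],0],[[0,0,0],[-0.0075,0.118,-0.1805],0],[[0,0,0],[-0.0075,0.118,-0.1805],0]]'

```text
time: 2.52
eef_pos: [0.4546, -0.3051, 0.0366]
tcp_rot: [-0.702, 0.054, -0.046, 0.709]
contact_force: [-2.4, 2.3, -0.8]
opening: 0.001
```

```bash
python3 - <<'E'
from h import *
st()
a=grab('scene','s1');b=grab('top','t1')
i=cv2.resize(a['pixels'][110:215,190:310],None,fx=4.4,fy=4.4,interpolation=cv2.INTER_CUBIC)[:462,:400]
crop(a,'s1c',190,90,300,200,5);crop(b,'t1c',340,210,420,290,7)
E
```

```text
t 2.52 pos [ 0.4546 -0.3051  0.0366] F [-2.4  2.3 -0.8] M [0.04 0.05 0.02] op 0.001
R [[0.9898, -0.0111, 0.142], [-0.1418, 0.0107, 0.9898], [-0.0125, -0.9999, 0.009]] q [-0.776  0.263  2.002 -0.     0.892 -2.205]
```

View pics/s1c.png

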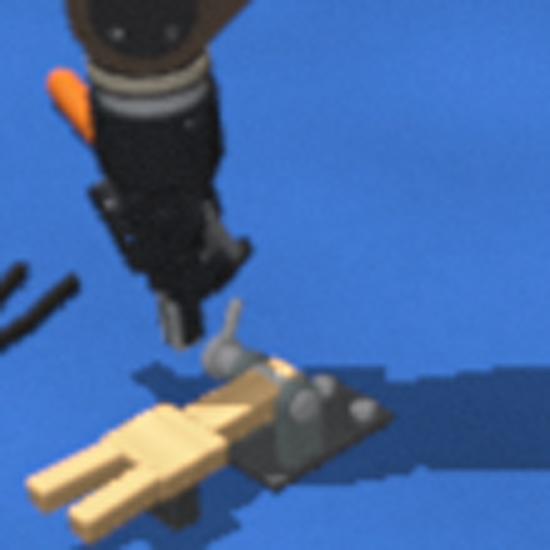

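View pics/t1c.png

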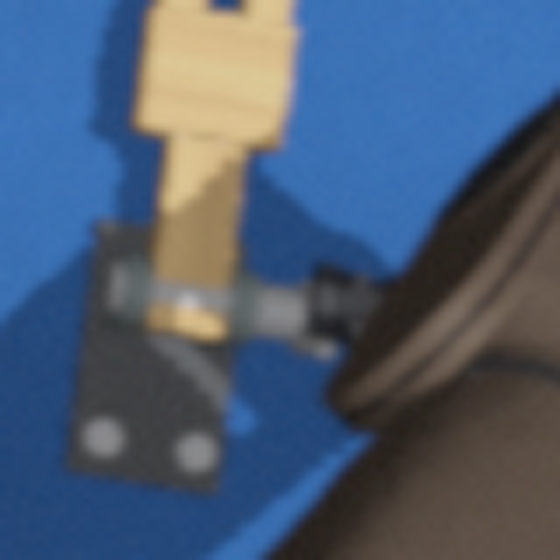

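```bash
python3 - <<'E'
from h import *
st();plan([.4607,-.2955,.046],-.143-np.pi/2)
E
```

```text
t 2.62 pos [ 0.4582 -0.3082  0.0428] F [0.  0.4 0.9] M [ 0.01 -0.   -0.01] op 0.002
R [[0.99, -0.0033, 0.1411], [-0.1411, 0.0029, 0.99], [-0.0036, -1.0, 0.0024]] q [-0.776  0.257  1.996 -0.     0.894 -2.205]
turn [0.001, 1.5722, -0.0047] shift [0.0006, -0.0032, 0.013]
```

>>> jog_arm --deltas '[[[0,1.572,0],[0,-0.003,0],0],[[0,1.572,0],[0,-0.003,0],0],[[0,1.572,0],[0,-0.003,0],0],[[0,1.572,0],[0,-0.003,0],0],[[0,1.572,0],[0,-0.003,0],0],[[0,1.572,0],[0,-0.003,0],0],[[0,1.572,0],[0,-0.003,0],0],[[0,1.572,0],[0,-0.003,0],0],[[0,1.572,0],[0,-0.003,0],0],[[0,1.572,0],[0,-0.003,0],0]]'

```text
time: 3.45
eef_pos: [0.4603, -0.3092, 0.0496]
tcp_rot: [0.542, -0.454, 0.456, -0.541]
contact_force: [0.8, -0.0, 0.2]
opening: -0.001
```

```bash
python3 - <<'E'
from h import *
st();plan([.4607,-.2955,.046],-.143-np.pi/2)
E
```

```text
t 3.45 pos [ 0.4603 -0.3092  0.0496] F [ 0.8 -0.   0.2] M [-0.03  0.05 -0.03] op -0.001
R [[0.1724, 0.0011, 0.985], [-0.985, -0.0021, 0.1724], [0.0023, -1.0, 0.0007]] q [-7.740e-01  2.470e-01  1.993e+00 -1.000e-03  9.000e-01 -9.470e-01]
turn [-0.0011, 0.3163, 0.0021] shift [-0.0134, 0.0036, 0.0028]
```

>>> jog_arm --deltas '[[[0,0.316,0],[-0.013,0.0035,0.003],0],[[0,0.316,0],[-0.013,0.0035,0.003],0],[[0,0.316,0],[-0.013,0.0035,0.003],0],[[0,0.316,0],[-0.013,0.0035,0.003],0],[[0,0.316,0],[-0.013,0.0035,0.003],0]]'

```text
time: 3.87
eef_pos: [0.4626, -0.2965, 0.0489]
tcp_rot: [0.464, -0.531, 0.536, -0.464]
contact_force: [-0.2, 0.0, -0.4]
opening: 0.004
```

```bash
python3 - <<'E'
from h import *
st();plan([.4607,-.2955,.046],-.143-np.pi/2)
a=grab('scene','s2');b=grab('top','t2')
crop(a,'s2c',190,90,300,200,5);crop(b,'t2c',340,210,420,290,7)
E
```

```text
t 3.87 pos [ 0.4626 -0.2965  0.0489] F [-0.2  0.  -0.4] M [ 0.01 -0.03  0.02] op 0.004
R [[-0.1394, 0.0046, 0.9902], [-0.9902, -0.0052, -0.1394], [0.0045, -1.0, 0.0053]] q [-7.540e-01  2.360e-01  2.008e+00 -1.000e-03  8.910e-01 -6.140e-01]
turn [-0.0053, 0.0031, 0.0045] shift [-0.0008, 0.0029, -0.002]
```

View pics/s2c.png

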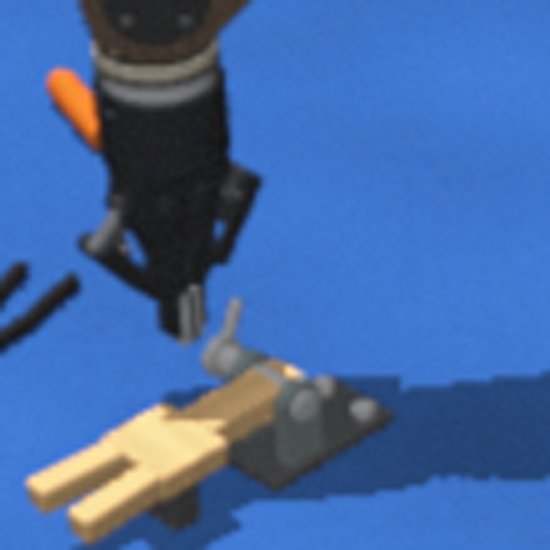

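>>> jog_arm --deltas '[[[-0.005,0.003,0.004],[-0.006,0.003,-0.002],0],[[-0.005,0.003,0.004],[-0.01,0.003,-0.002],0],[[-0.005,0.003,0.004],[-0.014,0.003,-0.002],0],[[-0.005,0.003,0.004],[-0.018,0.003,-0.002],0],[[-0.005,0.003,0.004],[-0.02,0.003,-0.002],0],[[-0.005,0.003,0.004],[-0.022,0.003,-0.002],0],[[-0.005,0.003,0.004],[-0.024,0.003,-0.002],0]]'

```text
time: 4.55
eef_pos: [0.4632, -0.2732, 0.0446]
tcp_rot: [0.464, -0.534, 0.535, -0.462]
contact_force: [-0.7, -4.9, -1.9]
opening: 0.004
```

```bash
python3 - <<'E'
from h import *
s=st();o=np.array([.4717,-.2193]);y=-.143
L=s['eef_pos'][:2]-o;print('bracket',L@[np.cos(y),np.sin(y)],L@[-np.sin(y),np.cos(y)])
E
```

```text
t 4.55 pos [ 0.4632 -0.2732  0.0446] F [-0.7 -4.9 -1.9] M [-0.87  0.27 -0.02] op 0.004
R [[-0.1424, -0.0014, 0.9898], [-0.9898, -0.0018, -0.1424], [0.0019, -1.0, -0.0011]] q [-0.721  0.223  2.033 -0.003  0.885 -0.576]
bracket -0.0007538176806777596 -0.054520240372151044
```

>>> jog_arm --deltas '[[[0,0,0],[-0.002,0,0],0],[[0,0,0],[-0.004,0,0],0],[[0,0,0],[-0.006,0,0],0],[[0,0,0],[-0.007,0,0],0],[[0,0,0],[-0.008,0,0],0],[[0,0,0],[-0.008,0,0],0]]'

```text
time: 5.05
eef_pos: [0.4643, -0.2659, 0.0446]
tcp_rot: [0.464, -0.534, 0.535, -0.462]
contact_force: [-1.1, -5.6, -1.5]
opening: -0.002
```

>>> jog_arm --deltas '[[[0,0,0],[-0.001,0,0],0],[[0,0,0],[-0.002,0,0],0],[[0,0,0],[-0.002,0,0],0]]'

```text
time: 5.3
eef_pos: [0.4645, -0.2644, 0.0446]
tcp_rot: [0.465, -0.533, 0.535, -0.462]
contact_force: [-0.8, -5.3, -1.3]
opening: -0.001
```

>>> jog_arm --deltas '[[[0,0,0],[-0.001,0,0],0],[[0,0,0],[-0.002,0,0],0],[[0,0,0],[-0.0025,0,0],0],[[0,0,0],[-0.0025,0,0],0]]'

```text
time: 5.63
eef_pos: [0.4648, -0.2627, 0.0447]
tcp_rot: [0.465, -0.533, 0.535, -0.462]
contact_force: [-1.4, -4.9, -3.1]
opening: -0.001
```

>>> jog_arm --deltas '[[[0,0,0],[-0.001,0,0],0],[[0,0,0],[-0.002,0,0],0],[[0,0,0],[-0.002,0,0],0]]'

```text
time: 5.88
eef_pos: [0.4648, -0.2627, 0.0447]
tcp_rot: [0.467, -0.531, 0.536, -0.461]
contact_force: [-2.7, -10.7, -2.9]
opening: -0.004
```

>>> jog_arm --deltas '[[[0,0,0],[-0.002,0,0],0],[[0,0,0],[-0.003,0,0],0],[[0,0,0],[-0.003,0,0],0]]'

```text
time: 6.13
eef_pos: [0.4649, -0.2627, 0.0449]
tcp_rot: [0.469, -0.529, 0.538, -0.46]
contact_force: [-4.1, -12.8, -4.5]
opening: 0.004
```

```bash
python3 - <<'E'
from h import *
s=st();o=np.array([.4717,-.2193])
for y in(-.137,-.143,-.15):
    L=s['eef_pos'][:2]-o;print('bracket',y,L@[np.cos(y),np.sin(y)],L@[-np.sin(y),np.cos(y)])
a=grab('scene','s3');b=grab('top','t3')
crop(a,'s3c',190,90,300,200,5);crop(b,'t3c',340,210,420,290,7)
E
```

```text
t 6.13 pos [ 0.4649 -0.2627  0.0449] F [ -4.1 -12.8  -4.5] M [-2.08  0.59  0.  ] op 0.004
R [[-0.1376, -0.0017, 0.9905], [-0.9903, -0.0175, -0.1376], [0.0176, -0.9998, 0.0008]] q [-0.698  0.212  2.046 -0.019  0.873 -0.548]
bracket -0.137 -0.0007994462339070101 -0.04396139901144454
bracket -0.143 -0.0005356650324568198 -0.04396540435725967
bracket -0.15 -0.0002278965915657529 -0.043968076833856375
```

View pics/s3c.png

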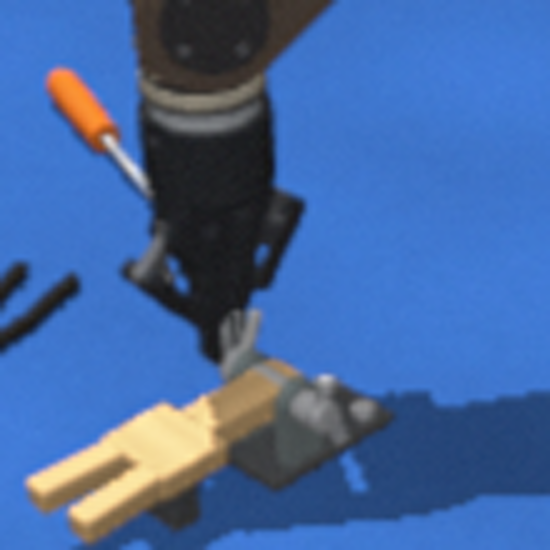

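View pics/t3c.png

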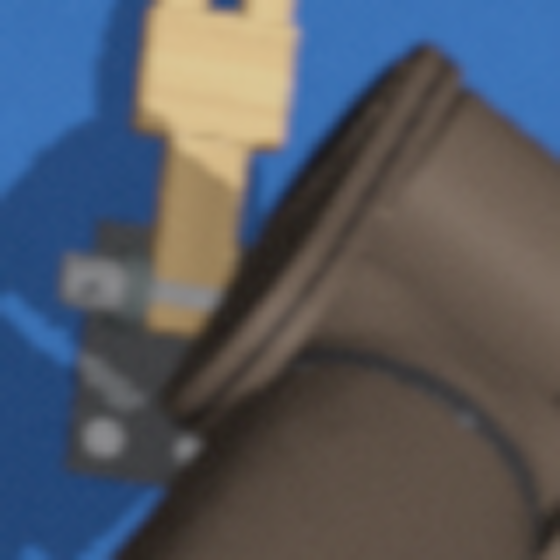

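>>> jog_arm --deltas '[[[0,0,0],[0.01,0,0],0],[[0,0,0],[0.02,0,0],0],[[0,0,0],[0.02,-0.04,0],0],[[0,0,0],[0.02,-0.08,0],0],[[0,0,0],[0.02,-0.12,0],0],[[0,0,0],[0.02,-0.12,0],0]]'

```text
time: 6.73
eef_pos: [0.4667, -0.2837, 0.1749]
tcp_rot: [0.467, -0.524, 0.543, -0.461]
contact_force: [0.9, -0.8, 0.8]
opening: 0.003
```

```bash
python3 - <<'E'
from h import *
st();plan([.5,.05,.17],-.332);plan([.522,.264,.13],-.332)
E
```

```text
t 6.73 pos [ 0.4667 -0.2837  0.1749] F [ 0.9 -0.8  0.8] M [-0.04 -0.03 -0.01] op 0.003
R [[-0.1383, 0.0114, 0.9903], [-0.9901, -0.0262, -0.1379], [0.0244, -0.9996, 0.0149]] q [-0.726  0.045  1.959 -0.013  1.112 -0.582]
turn [0.0043, -1.3773, 0.0306] shift [-0.3351, -0.0034, -0.0131]
turn [0.0043, -1.3773, 0.0306] shift [-0.551, 0.0312, -0.0215]
```

>>> jog_arm --deltas '[[[0.004,-1.377,0.03],[-0.335,-0.003,0.03],0.4],[[0.004,-1.377,0.03],[-0.335,-0.003,0.03],0.4],[[0.004,-1.377,0.03],[-0.335,-0.003,0.03],0.4],[[0.004,-1.377,0.03],[-0.335,-0.003,0.03],0.4],[[0.004,-1.377,0.03],[-0.335,-0.003,0.03],0.4],[[0.004,-1.377,0.03],[-0.335,-0.003,0.03],0.4],[[0.004,-1.377,0.03],[-0.335,-0.003,0.03],0.4],[[0.004,-1.377,0.03],[-0.551,0.01,-0.02],0.4],[[0.004,-1.377,0.03],[-0.551,0.01,-0.02],0.4],[[0.004,-1.377,0.03],[-0.551,0.01,-0.02],0.4]]'

```text
time: 7.57
eef_pos: [0.5277, 0.1297, 0.1608]
tcp_rot: [0.689, -0.159, 0.159, -0.689]
contact_force: [0.9, 0.4, -0.4]
opening: 0.4
```

```bash
python3 - <<'E'
from h import *
from fit import *
st();plan([.522,.264,.14],-.332)
a=grab('scene','s4');b=grab('top','t4')
crop(a,'s4c',190,140,275,205,9);crop(b,'t4c',335,230,405,290,9)
A=pts(a,(190,140,275,205));B=pts(b,(335,180,405,290))
for P in(A,B,np.vstack([A,B])):
    x,n,s,m=fit(P,[470.4,-219.3,-.137,0.5,0]); print(x.round(3),n,s.round(3),m)
E
```

```text
t 7.57 pos [0.5277 0.1297 0.1608] F [ 0.9  0.4 -0.4] M [-0.02 -0.08 -0.05] op 0.4
R [[0.899, 0.0003, 0.4379], [-0.4379, -0.0002, 0.899], [0.0003, -1.0, -0.0001]] q [ 0.054  0.067  1.963 -0.     1.111 -1.063]
turn [0.0001, -0.1213, 0.0003] shift [-0.0639, 0.0208, 0.1182]
[ 4.71800e+02 -2.20167e+02 -1.37000e-01  2.78000e-01 -1.07000e-01] 276 [0.316 0.268 0.011 0.452 0.164] 0.8841581473186757
[ 4.72006e+02 -2.18410e+02 -1.43000e-01  2.12000e-01  7.42000e-01] 394 [0.226 0.282 0.008 0.514 0.133] 1.0458890194365627
[ 4.71871e+02 -2.19346e+02 -1.43000e-01  8.44000e-01  4.25000e-01] 670 [0.182 0.2   0.006 0.342 0.105] 1.0325458925883488
```

View pics/s4c.png

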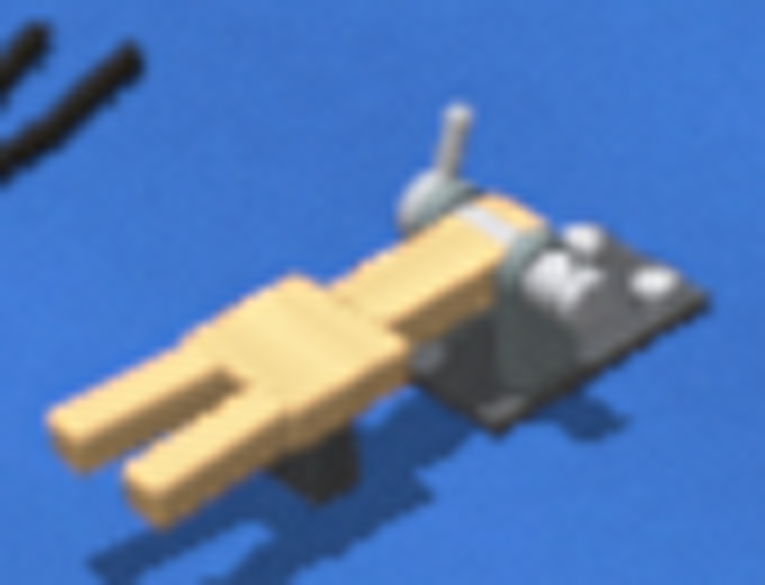

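View pics/t4c.png

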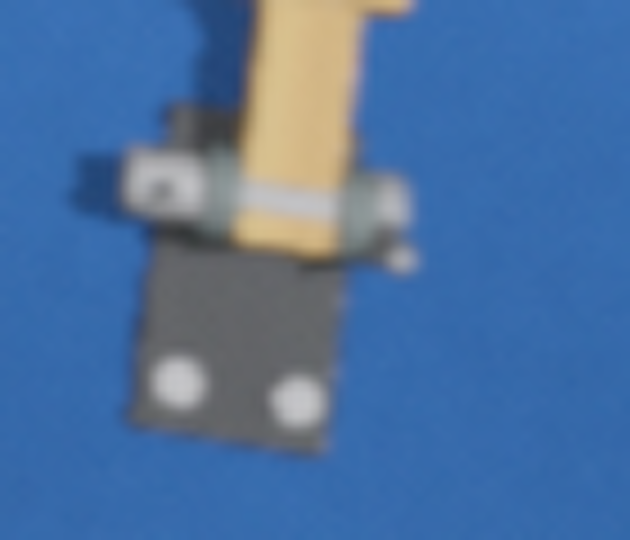

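>>> jog_arm --deltas '[[[0,-0.121,0],[-0.064,0.021,0.118],0.4],[[0,-0.121,0],[-0.064,0.021,0.118],0.4],[[0,-0.121,0],[-0.064,0.021,0.118],0.4],[[0,-0.121,0],[-0.064,0.021,0.118],0.4],[[0,-0.121,0],[-0.064,0.05,0.118],0.4],[[0,-0.121,0],[-0.064,0.055,0.118],0.4],[[0,-0.121,0],[-0.064,0.055,0.118],0.4]]'

```text
time: 8.25
eef_pos: [0.5181, 0.2661, 0.1023]
tcp_rot: [0.698, -0.119, 0.113, -0.697]
contact_force: [-0.6, 0.3, 0.0]
opening: 0.403
```

```bash
python3 - <<'E'
from h import *
st();plan([.522,.264,.0705],-.332)
a=grab('scene','s5');b=grab('top','t5')
crop(a,'s5c',320,180,420,280,6);crop(b,'t5c',150,180,230,260,7)
b0=ld('top0');a0=ld('scene0')
d=ld('top0'); print('hole',px(ld('t4' and 'top0') if 0 else ld('t4'),353,250.9), px(ld('t4'),379.8,259.1))
E
```

```text
t 8.25 pos [0.5181 0.2661 0.1023] F [-0.6  0.3  0. ] M [-0.01  0.03  0.01] op 0.403
R [[0.946, -0.0085, 0.324], [-0.324, -0.0004, 0.946], [-0.0079, -1.0, -0.0031]] q [ 0.299  0.229  1.899  0.003  1.022 -0.943]
turn [0.0031, 0.002, -0.0079] shift [0.0046, 0.0318, -0.0006]
hole [ 0.4742893  -0.18521309  0.04649657] [ 0.45123216 -0.24668083  0.08408851]
```

View pics/s5c.png

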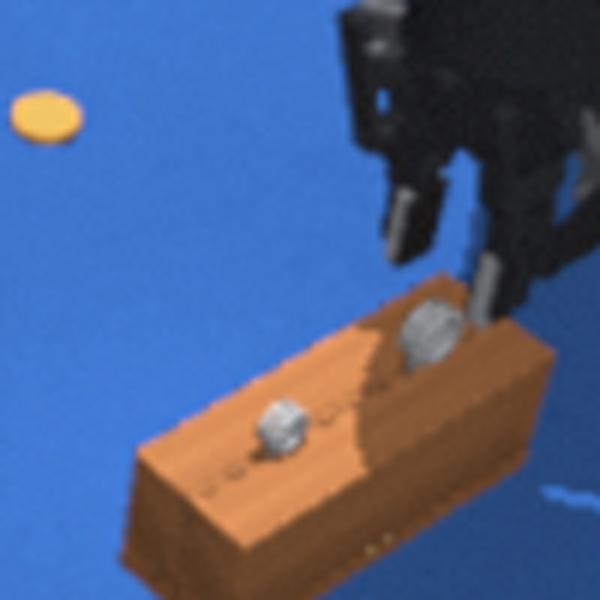

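View pics/t5c.png

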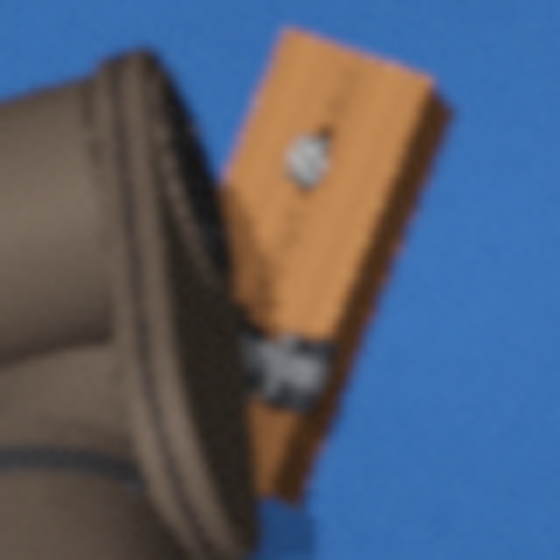

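>>> jog_arm --deltas '[[[0.003,0.002,-0.008],[0.004,0.015,-0.001],0.4],[[0.003,0.002,-0.008],[0.0045,0.028,-0.001],0.4],[[0.003,0.002,-0.008],[0.0045,0.03,-0.001],0.4],[[0.003,0.002,-0.008],[0.0045,0.0305,-0.001],0.4],[[0.003,0.002,-0.008],[0.0045,0.0305,-0.001],0.4]]'

```text
time: 8.77
eef_pos: [0.5244, 0.2635, 0.0751]
tcp_rot: [-0.696, 0.115, -0.119, 0.698]
contact_force: [0.1, -0.2, -0.3]
opening: 0.399
```

```bash
python3 - <<'E'
from h import *
st();plan([.522,.264,.0705],-.332)
E
```

```text
t 8.77 pos [0.5244 0.2635 0.0751] F [ 0.1 -0.2 -0.3] M [-0.03 -0.02  0.01] op 0.399
R [[0.9449, 0.0058, 0.3274], [-0.3274, 0.0016, 0.9449], [0.005, -1.0, 0.0034]] q [ 0.293  0.269  1.908 -0.     0.959 -0.944]
turn [-0.0034, -0.0016, 0.005] shift [-0.0024, 0.0046, -0.0004]
```

>>> jog_arm --deltas '[[[-0.003,-0.002,0.005],[-0.002,0.0035,0],0.4],[[-0.003,-0.002,0.005],[-0.002,0.0045,0],0.3],[[-0.003,-0.002,0.005],[-0.002,0.0045,0],0.2],[[-0.003,-0.002,0.005],[-0.002,0.0045,0],0.1],[[-0.003,-0.002,0.005],[-0.002,0.0045,0],0.1],[[-0.003,-0.002,0.005],[-0.002,0.0045,0],0.05],[[-0.003,-0.002,0.005],[-0.002,0.0045,0],0.05]]' --force 40

```text
time: 9.35
eef_pos: [0.5226, 0.2644, 0.0709]
tcp_rot: [-0.697, 0.117, -0.117, 0.698]
contact_force: [-0.1, -0.1, 1.2]
opening: 0.129
```

```bash
python3 - <<'E'
from h import *
st();plan([.522,.264,.0705],-.332)
a=grab('scene','s6');crop(a,'s6c',320,180,420,280,6)
E
```

```text
t 9.35 pos [0.5226 0.2644 0.0709] F [-0.1 -0.1  1.2] M [0.05 0.04 0.07] op 0.129
R [[0.9456, 0.0004, 0.3254], [-0.3254, 0.0006, 0.9456], [0.0002, -1.0, 0.0007]] q [ 2.950e-01  2.760e-01  1.909e+00  1.000e-03  9.570e-01 -9.450e-01]
turn [-0.0007, 0.0005, 0.0002] shift [-0.0005, 0.0004, -0.0005]
```

View pics/s6c.png

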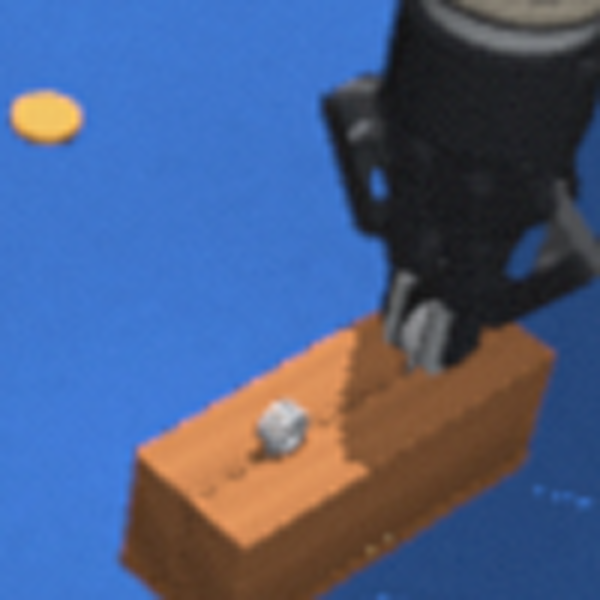

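>>> jog_arm --deltas '[[[0,0,0],[0,0,0],0],[[0,0,0],[0,0,0],0],[[0,0,0],[0,-0.02,0],0],[[0,0,0],[0,-0.04,0],0],[[0,0,0],[0,-0.06,0],0],[[0,0,0],[0,-0.08,0],0],[[0,0,0],[0,-0.1,0],0],[[0,0,0],[0,-0.1,0],0]]' --force 80

```text
time: 10.07
eef_pos: [0.5252, 0.2651, 0.1757]
tcp_rot: [-0.696, 0.114, -0.12, 0.699]
contact_force: [0.2, 0.0, 1.0]
opening: 0.12
```

```bash
python3 - <<'E'
from h import *
st()
a=grab('scene','s7');crop(a,'s7c',320,150,420,250,6);b=grab('top','t7');crop(b,'t7c',150,180,230,260,7)
plan([.478,-.183,.2],-.143)
E
```

```text
t 10.07 pos [0.5252 0.2651 0.1757] F [0.2 0.  1. ] M [-0.   -0.    0.06] op 0.12
R [[0.9455, 0.0088, 0.3254], [-0.3254, 0.0031, 0.9456], [0.0073, -1.0, 0.0058]] q [ 0.295  0.144  1.85   0.     1.139 -0.945]
turn [-0.0014, -0.1885, 0.0015] shift [0.1032, -0.0294, -0.4375]
```

View pics/s7c.png

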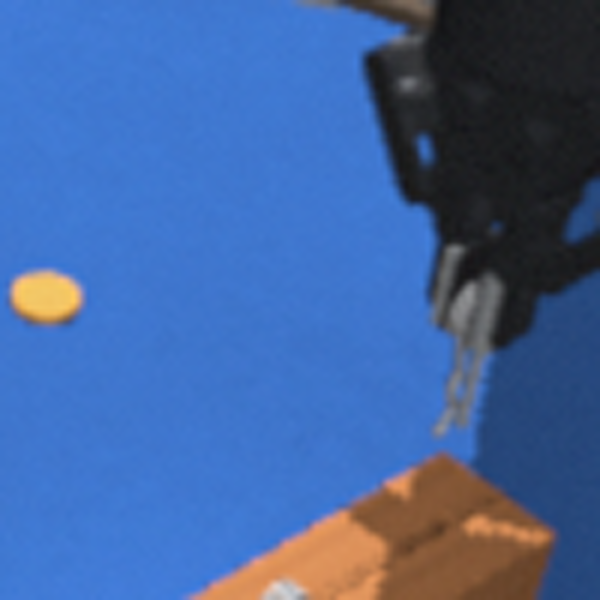

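>>> jog_arm --deltas '[[[0,-0.19,0],[0.02,-0.03,-0.1],0],[[0,-0.19,0],[0.103,-0.029,-0.437],0],[[0,-0.19,0],[0.103,-0.029,-0.437],0],[[0,-0.19,0],[0.103,-0.029,-0.437],0],[[0,-0.19,0],[0.103,-0.029,-0.437],0],[[0,-0.19,0],[0.103,-0.029,-0.437],0],[[0,-0.19,0],[0.103,-0.029,-0.437],0],[[0,-0.19,0],[0.103,-0.029,-0.437],0],[[0,-0.19,0],[0.103,-0.029,-0.437],0],[[0,-0.19,0],[0.103,-0.029,-0.437],0]]'

```text
time: 11.0
eef_pos: [0.4797, -0.1482, 0.1957]
tcp_rot: [-0.704, 0.051, -0.05, 0.706]
contact_force: [0.9, -0.3, -0.8]
opening: 0.117
```

```bash
python3 - <<'E'
from h import *
st();plan([.478,-.183,.135],-.143)
E
```

```text
t 11.0 pos [ 0.4797 -0.1482  0.1957] F [ 0.9 -0.3 -0.8] M [-0.01 -0.05  0.02] op 0.117
R [[0.99, -0.0013, 0.1412], [-0.1412, 0.0028, 0.99], [-0.0017, -1.0, 0.0026]] q [-5.030e-01 -6.600e-02  2.028e+00  2.000e-03  1.182e+00 -1.933e+00]
turn [-0.0026, 0.0013, -0.0017] shift [0.0033, 0.0606, -0.0349]
```

>>> jog_arm --deltas '[[[-0.003,0.001,-0.002],[0.003,0.02,-0.035],0],[[-0.003,0.001,-0.002],[0.003,0.04,-0.035],0],[[-0.003,0.001,-0.002],[0.003,0.055,-0.035],0],[[-0.003,0.001,-0.002],[0.003,0.06,-0.035],0],[[-0.003,0.001,-0.002],[0.003,0.06,-0.035],0],[[-0.003,0.001,-0.002],[0.003,0.06,-0.035],0]]'

```text
time: 11.5
eef_pos: [0.4772, -0.1825, 0.1347]
tcp_rot: [-0.705, 0.051, -0.05, 0.705]
contact_force: [0.0, 0.5, -0.3]
opening: 0.112
```

```bash
python3 - <<'E'
from h import *
s=st();plan([.478,-.183,.135],-.143)
a=grab('scene','s8');b=grab('top','t8')
for n,d,bx,k in(('s8c',a,(210,100,290,180),7),('t8c',b,(330,210,410,290),7)):
    im=cv2.resize(d['pixels'][bx[1]:bx[3],bx[0]:bx[2]],None,fx=k,fy=k,interpolation=cv2.INTER_CUBIC)
    s=ctrl.get_state();Rm=R.from_quat(s['tcp_rot']).as_matrix()
    def mk(p,c):
        u,v=proj(d,p);cv2.circle(im,(int((u+.5-bx[0])*k),int((v+.5-bx[1])*k)),3,c,-1)
    for q,c in(((0,0,0),(0,0,255)),((0,-.008,0),(0,255,255)),((-.005,.05,0),(0,255,0)),((.011,.048,0),(255,0,255))): mk(s['eef_pos']+Rm@np.array(q),c)
    o=np.array([.4718,-.2193,0]);y=-.143;ex=np.array([np.cos(y),np.sin(y),0]);ey=np.array([-np.sin(y),np.cos(y),0])
    mk(o+37*ey/1000+np.array([0,0,.058])-.004*ex*1,(255,255,0)); mk(o+ey*.047+np.array([0,0,.048]),(255,0,0)); mk(o+ex*.165+np.array([0,0,.057]),(255,0,0))
    cv2.imwrite(f'pics/{n}.png',im)
    bx=np.array(bx)
crop(a,'s8d',215,120,275,180,10)
E
```

```text
t 11.5 pos [ 0.4772 -0.1825  0.1347] F [ 0.   0.5 -0.3] M [-0.05  0.04 -0.03] op 0.112
R [[0.9899, -0.0014, 0.1417], [-0.1417, 0.0006, 0.9899], [-0.0015, -1.0, 0.0004]] q [-0.564  0.029  2.055 -0.     1.059 -1.992]
turn [-0.0004, 0.0008, -0.0015] shift [0.0008, -0.0003, -0.0004]
```

View pics/s8c.png

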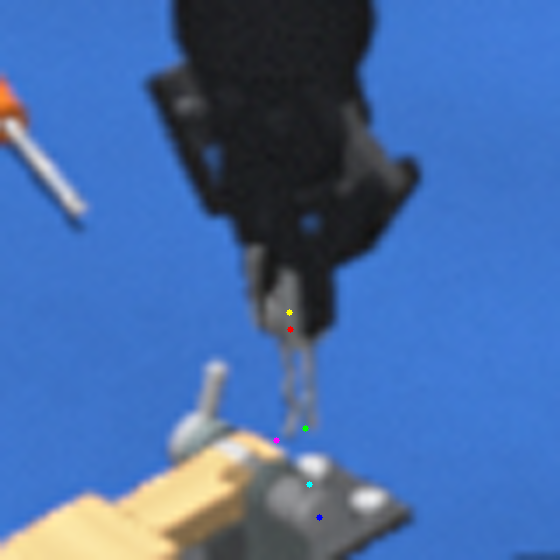

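View pics/t8c.png

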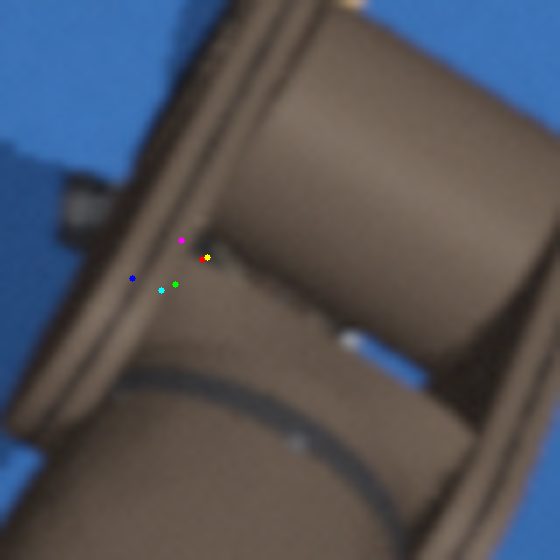

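View pics/s8d.png

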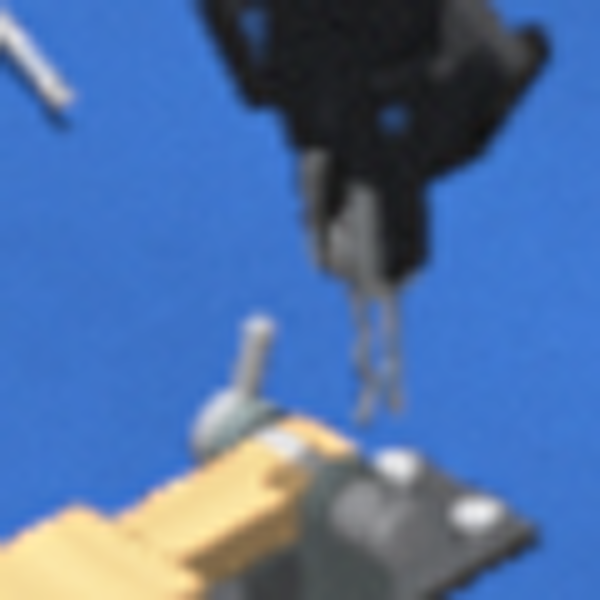

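```bash
python3 - <<'E'
from h import *
s=ctrl.get_state();Rm=R.from_quat(s['tcp_rot']).as_matrix()
a=ld('s8');P=cloud(a,238,130,268,166);im=a['pixels'][130:166,238:268]
L=(P-s['eef_pos'])@Rm*1000
for v in range(0,36,1):
    row=[]
    for u in range(30):
        x=L[v,u]
        if np.abs(x).max()<75: row.append(f"{u+238}:{x[0]:.0f},{x[1]:.0f},{x[2]:.0f}({im[v,u].mean():.0f})")
    print(v+130,' '.join(row))
E
```

```text
130 239:9,-42,-35(86) 240:11,-46,-28(52) 241:8,-45,-28(53) 242:6,-45,-26(46) 243:11,-51,-16(31) 244:12,-54,-11(29) 245:12,-55,-7(29) 246:6,-51,-10(31) 247:1,-48,-12(36) 248:16,-63,9(34) 249:16,-65,14(31) 250:16,-67,18(27) 251:13,-65,18(30) 252:11,-66,21(26) 253:5,-61,17(35) 254:-8,-52,7(44) 255:-9,-52,10(39) 256:-11,-53,12(28) 257:12,-74,40(31) 263:2,-75,53(26) 264:-6,-69,48(31) 265:-7,-70,51(39) 266:-13,-66,48(66)
131 242:4,-40,-28(92) 243:9,-46,-18(53) 244:13,-51,-10(30) 245:9,-50,-10(29) 246:5,-48,-10(32) 247:2,-47,-10(38) 248:-2,-44,-11(34) 249:10,-57,7(28) 250:14,-62,16(30) 251:12,-62,17(29) 252:9,-61,18(33) 254:-8,-48,7(71) 255:-8,-51,11(53) 256:-10,-50,13(34) 257:11,-70,39(30) 258:10,-71,42(32) 259:9,-72,45(31) 260:8,-72,47(30) 262:6,-74,53(24) 263:-0,-69,50(26) 264:-3,-69,51(29) 265:-11,-64,47(52)
132 243:10,-44,-17(71) 244:9,-45,-15(33) 245:10,-46,-10(29) 246:7,-46,-9(31) 247:4,-44,-9(34) 248:1,-43,-8(34) 249:10,-53,6(29) 250:8,-54,9(31) 251:10,-57,15(29) 252:9,-58,18(33) 254:-4,-49,11(64) 255:-6,-49,13(50) 256:11,-66,36(31) 257:11,-67,39(30) 258:12,-70,44(30) 259:11,-70,46(
[... 4532 characters left out ...]
0,63,-66(159) 240:-12,63,-64(151) 250:3,28,-3(132) 251:3,26,2(121) 253:-7,32,-1(127) 254:-11,35,-2(119)
156 238:-10,70,-72(140) 239:-9,66,-66(159) 240:-12,67,-65(143) 250:5,29,-1(119) 251:3,30,1(114) 253:-9,37,-3(142) 254:-9,36,0(129)
157 238:-7,70,-68(149) 239:-7,68,-63(158) 240:-10,68,-62(137) 251:4,32,2(108) 252:-1,35,1(122) 253:-8,40,-2(132) 254:-10,40,-1(123)
158 238:-3,69,-63(159) 239:-7,72,-64(156) 240:-10,73,-63(126) 251:2,38,-1(118) 252:-0,38,1(119) 253:-7,43,-2(119) 254:-8,42,1(120)
159 251:2,41,-1(132) 254:-8,46,1(122)
160 239:0,72,-56(166) 240:-5,75,-58(152) 251:6,40,4(140) 254:-6,47,3(121)
161 239:2,73,-54(168) 250:8,44,1(135) 251:3,47,0(131)
162 
163 
164 
165 244:5,74,-29(198)
```

```bash
python3 - <<'E'
from h import *
st();plan([.4824,-.1835,.113],-.143)
E
```

```text
t 11.6 pos [ 0.4783 -0.1829  0.1364] F [ 0.4 -0.1 -0.4] M [-0.03  0.    0.  ] op 0.119
R [[0.99, 0.0015, 0.1413], [-0.1413, -0.0013, 0.99], [0.0017, -1.0, -0.0011]] q [-0.564  0.027  2.054 -0.     1.059 -1.992]
turn [0.0011, 0.0013, 0.0017] shift [0.0041, 0.0234, 0.0]
```

>>> jog_arm --deltas '[[[0.001,0.001,0.002],[0.004,0.008,0],0],[[0.001,0.001,0.002],[0.004,0.016,0],0],[[0.001,0.001,0.002],[0.004,0.022,0],0],[[0.001,0.001,0.002],[0.004,0.0235,0],0],[[0.001,0.001,0.002],[0.004,0.0235,0],0],[[0.001,0.001,0.002],[0.004,0.0235,0],0]]'

```text
time: 12.1
eef_pos: [0.4822, -0.1834, 0.1127]
tcp_rot: [-0.705, 0.051, -0.05, 0.705]
contact_force: [-0.7, 0.1, -0.5]
opening: 0.118
```

```bash
python3 - <<'E'
from h import *
st();plan([.4824,-.1835,.113],-.143)
a=grab('scene','s9');b=grab('top','t9');crop(a,'s9c',225,130,275,180,12)
s=st();o=np.array([.4718,-.2193,0]);y=-.143
B=np.array([[np.cos(y),-np.sin(y),0],[np.sin(y),np.cos(y),0],[0,0,1]])
L=(cloud(a,244,150,268,180)-o)@B*1000
im=a['pixels'][150:180,244:268].mean(-1)
for v in range(30):
    print(v+150,' '.join(f"{u+244}:{L[v,u,0]:.0f},{L[v,u,1]:.0f},{L[v,u,2]:.0f}({im[v,u]:.0f})" for u in range(24) if L[v,u,2]>32 and abs(L[v,u,0])<40 and L[v,u,1]<60))
E
```

```text
t 12.1 pos [ 0.4822 -0.1834  0.1127] F [-0.7  0.1 -0.5] M [-0.02  0.03  0.06] op 0.118
R [[0.9899, -0.0008, 0.1421], [-0.1421, 0.0003, 0.9899], [-0.0008, -1.0, 0.0002]] q [-0.56   0.07   2.058 -0.     1.014 -1.988]
turn [-0.0002, 0.0004, -0.0008] shift [0.0002, -0.0003, -0.0001]
t 12.2 pos [ 0.4825 -0.1837  0.1132] F [ 0.7  0.1 -0.2] M [-0.03 -0.    0.02] op 0.118
R [[0.9898, 0.0002, 0.1423], [-0.1423, -0.0004, 0.9898], [0.0002, -1.0, -0.0003]] q [-0.56   0.07   2.057 -0.     1.014 -1.988]
150 244:13,20,123(107) 245:16,28,128(94) 246:15,30,129(63) 247:12,32,128(91) 248:14,38,132(96) 249:16,44,135(106) 250:15,47,136(111) 251:13,50,137(84) 252:13,53,138(49) 253:10,54,137(31) 254:6,53,135(30) 255:5,56,135(32) 256:-1,55,132(57)
151 245:17,29,126(106) 246:14,30,125(76) 247:16,35,128(100) 248:12,35,126(111) 249:18,46,134(114) 250:15,47,133(113) 251:14,50,134(86) 252:11,51,133(53) 253:12,56,136(32) 254:6,53,131(30) 255:2,53,129(30) 256:0,55,130(54)
152 245:17,29,123(116) 246:14,29,121(81) 247:13,32,122(102) 248:15,39,126(117) 249:18,46,131(106) 250:16,48,131(107) 251:13,48,129(86) 252:10,49
[... 3030 characters left out ...]
0) 254:3,45,54(130) 255:-0,46,52(112) 256:-6,44,49(108) 257:-7,48,50(105)
173 245:14,18,43(83) 246:14,22,45(80) 247:12,25,45(78) 248:7,23,41(88) 249:9,30,46(103) 250:11,36,50(118) 251:8,38,50(120) 252:10,44,53(135) 253:9,47,55(137) 254:3,45,50(118) 255:-0,46,49(108) 256:-6,44,45(107) 257:-7,47,45(107)
174 245:13,16,38(80) 246:17,25,44(78) 247:13,25,42(80) 248:7,23,38(78) 249:3,23,36(83) 251:10,40,48(102) 252:8,42,48(118) 253:10,48,52(120) 254:4,46,48(111) 255:2,48,47(107) 256:-3,47,45(104)
175 245:13,16,34(78) 246:12,19,34(82) 247:10,22,35(79) 248:8,23,35(77) 249:6,26,35(76) 252:8,42,44(97) 253:9,47,48(108) 254:8,50,48(110) 255:1,47,43(107)
176 247:12,24,34(78) 254:4,45,40(102)
177 
178 
179
```

View pics/s9c.png

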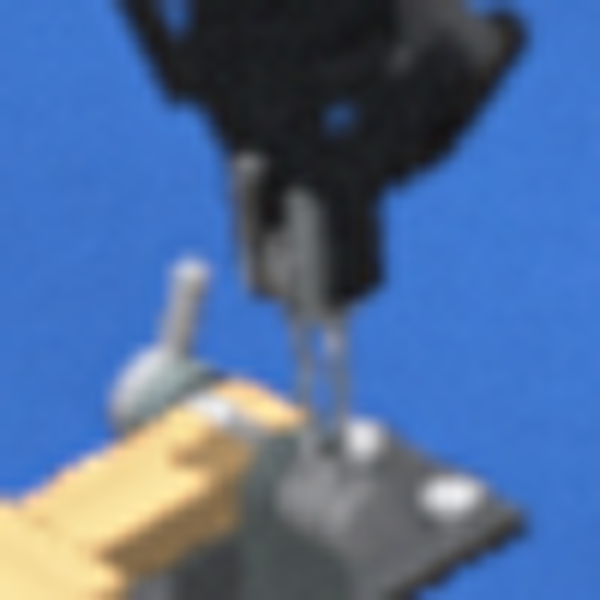

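>>> jog_arm --deltas '[[[0,0,0],[0,0.002,0],0],[[0,0,0],[0,0.004,0],0],[[0,0,0],[0,0.005,0],0],[[0,0,0],[0,0.006,0],0],[[0,0,0],[0,0.006,0],0]]'

```text
time: 12.62
eef_pos: [0.4826, -0.1837, 0.1075]
tcp_rot: [0.705, -0.05, 0.051, -0.705]
contact_force: [-0.5, 0.6, 1.9]
opening: 0.118
```

>>> jog_arm --deltas '[[[0,0,0],[0,0.001,0],0],[[0,0,0],[0,0.002,0],0],[[0,0,0],[0,0.002,0],0]]'

```text
time: 12.87
eef_pos: [0.4832, -0.184, 0.106]
tcp_rot: [0.706, -0.05, 0.051, -0.705]
contact_force: [-0.1, 0.1, -0.9]
opening: 0.117
```

>>> jog_arm --deltas '[[[0,0,0],[0,0.001,0],0],[[0,0,0],[0,0.002,0],0],[[0,0,0],[0,0.002,0],0]]'

```text
time: 13.12
eef_pos: [0.4826, -0.1838, 0.1032]
tcp_rot: [0.706, -0.05, 0.051, -0.705]
contact_force: [-0.7, 0.8, -0.2]
opening: 0.118
```

>>> jog_arm --deltas '[[[0,0,0],[0,0.001,0],0],[[0,0,0],[0,0.002,0],0],[[0,0,0],[0,0.002,0],0]]'

```text
time: 13.37
eef_pos: [0.4822, -0.1836, 0.1006]
tcp_rot: [0.705, -0.051, 0.05, -0.705]
contact_force: [-0.6, 0.4, -0.8]
opening: 0.119
```

```bash
python3 - <<'E'
from h import *
a=grab('scene','s10');crop(a,'s10c',225,130,275,180,12)
s=st()
E
```

```text
t 13.42 pos [ 0.4823 -0.1836  0.1008] F [-0.4  0.1 -0.4] M [ 0.01  0.1  -0.02] op 0.117
R [[0.9898, -0.0004, 0.1423], [-0.1423, -0.0001, 0.9898], [-0.0004, -1.0, -0.0001]] q [-0.56   0.088  2.064 -0.     0.99  -1.988]
```

View pics/s10c.png

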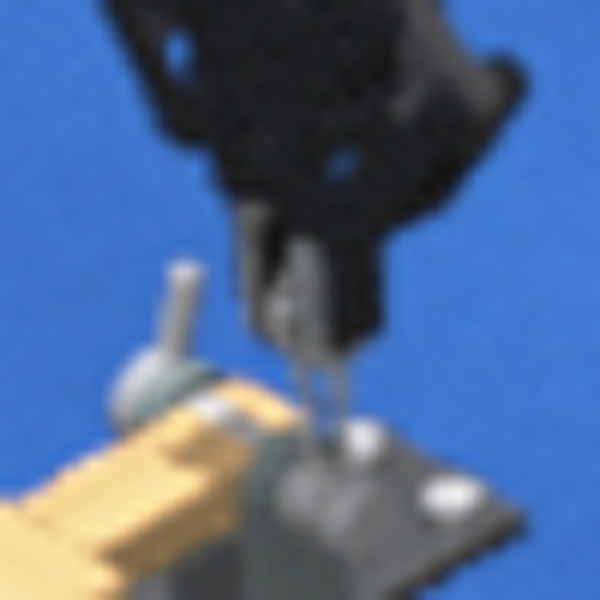

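```bash
cat > dump.py <<'E'
from h import *
import sys
a=ld(sys.argv[1]);o=np.array([.4718,-.2193,0]);y=-.143
B=np.array([[np.cos(y),-np.sin(y),0],[np.sin(y),np.cos(y),0],[0,0,1]])
L=(cloud(a,247,152,260,178)-o)@B*1000
im=a['pixels'][152:178,247:260].mean(-1)
for v in range(26):
    print(v+152,' '.join(f"{u+247}:{L[v,u,0]:.0f},{L[v,u,1]:.0f},{L[v,u,2]:.0f}({im[v,u]:.0f})" for u in range(13) if L[v,u,2]>32 and abs(L[v,u,0])<40 and L[v,u,1]<60))
E
python3 dump.py s10; python3 - <<'E'
from h import *
a=ld('s9')['pixels'];b=ld('s10')['pixels']
im=np.hstack([cv2.resize(np.clip((x[150:182,240:268].astype(float)-60)*1.9,0,255).astype(np.uint8),None,fx=14,fy=14,interpolation=cv2.INTER_CUBIC) for x in(a,b)])
cv2.imwrite('pics/cmp.png',im);print(im.shape)
E
```

```text
152 247:9,27,118(35) 248:9,32,120(68) 249:16,44,129(104) 250:16,48,130(112) 251:13,49,130(86) 252:11,51,129(50) 253:11,55,131(31) 254:6,53,128(29) 255:5,56,129(29) 256:1,56,127(57)
153 247:12,31,118(51) 248:9,31,116(99) 249:15,42,124(106) 250:15,47,126(106) 251:12,47,125(88) 252:11,51,126(51) 253:9,53,126(30) 254:7,55,126(30) 255:4,55,124(27) 256:-2,53,121(47)
154 247:11,29,113(89) 248:11,33,115(111) 249:17,44,123(102) 250:17,49,125(105) 251:12,47,122(87) 252:13,52,125(51) 253:12,55,125(33) 254:6,53,122(28) 255:3,54,121(28) 256:0,55,119(53)
155 247:13,32,112(113) 248:13,36,114(142) 249:18,45,120(117) 250:17,48,121(106) 251:13,48,119(87) 252:11,50,120(53) 253:13,56,123(30) 254:7,54,119(30) 255:1,51,115(27) 256:1,55,116(47)
156 247:16,35,112(110) 248:12,35,109(126) 249:15,42,114(100) 250:19,50,120(100) 251:12,46,115(87) 252:10,49,115(52) 253:10,52,116(29) 254:4,51,113(30) 255:-0,50,110(29) 256:2,56,114(44)
157 247:17,35,109(103) 248:14,36,108(114) 249:18,44,113(90) 250:19,50,117(99) 251:12,46,111(95) 252:13,51,114(59) 253:11,53,114(30) 254:6,52,111(29) 255:4,54,111(36) 256:-2,52,107(65
[... 1716 characters left out ...]
:11,37,54(130) 251:8,38,53(129) 252:6,40,53(138) 253:5,44,55(147) 254:2,44,53(130) 255:-2,44,51(112) 256:-4,46,50(108) 257:-8,46,49(106)
173 247:13,26,46(78) 248:9,26,44(88) 249:10,32,48(101) 250:11,37,50(108) 251:9,39,50(118) 252:9,43,52(133) 253:8,46,53(137) 254:5,47,52(119) 255:-1,45,48(107) 256:-4,46,47(108) 257:-6,49,48(106)
174 247:12,24,41(78) 248:7,23,38(78) 249:4,24,37(81) 250:9,34,44(89) 251:11,40,48(101) 252:10,44,50(119) 253:7,45,49(120) 254:3,45,47(111) 255:-3,43,42(107) 256:-5,44,42(106)
175 247:10,22,35(77) 248:6,22,33(77) 249:4,24,33(77) 252:11,45,48(99) 253:9,47,47(106) 254:3,45,43(108) 255:2,48,44(106)
176 247:14,25,35(79) 253:8,45,42(90) 254:3,44,39(100)
177 
(448, 784, 3)
```

View pics/cmp.png

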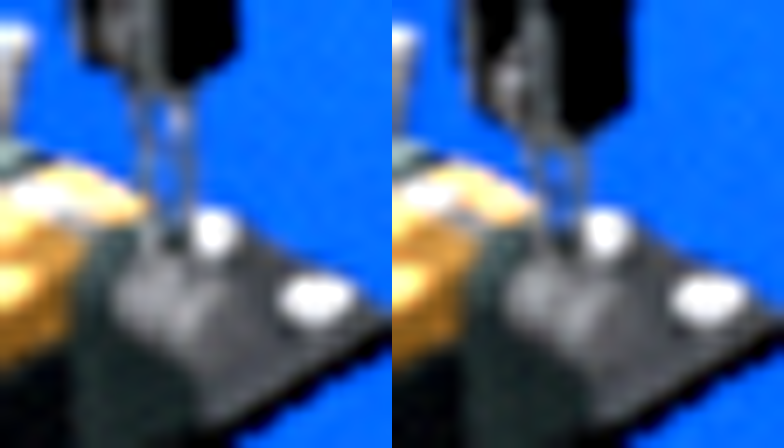

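>>> jog_arm --deltas '[[[0,0,0],[0.0005,0.001,0],0],[[0,0,0],[0.001,0.002,0],0],[[0,0,0],[0.0015,0.003,0],0],[[0,0,0],[0.0015,0.003,0],0]]'

```text
time: 13.75
eef_pos: [0.4839, -0.1838, 0.0976]
tcp_rot: [-0.705, 0.051, -0.05, 0.705]
contact_force: [-0.4, -0.2, 0.4]
opening: 0.121
```

>>> jog_arm --deltas '[[[0,0,0],[0.0005,0.001,0],0],[[0,0,0],[0.001,0.002,0],0],[[0,0,0],[0.0015,0.003,0],0],[[0,0,0],[0.0015,0.003,0],0]]'

```text
time: 14.08
eef_pos: [0.4853, -0.184, 0.0943]
tcp_rot: [-0.705, 0.051, -0.05, 0.705]
contact_force: [0.0, 0.4, -1.0]
opening: 0.116
```

>>> jog_arm --deltas '[[[0,0,0],[0.0005,0.001,0],0],[[0,0,0],[0.001,0.002,0],0],[[0,0,0],[0.001,0.0025,0],0],[[0,0,0],[0.001,0.0025,0],0]]'

```text
time: 14.42
eef_pos: [0.4858, -0.184, 0.0916]
tcp_rot: [-0.705, 0.051, -0.05, 0.706]
contact_force: [-2.4, 0.2, 0.8]
opening: 0.113
```

```bash
python3 - <<'E'
from h import *
a=grab('scene','s11')
s=st()
x=a['pixels'];im=cv2.resize(np.clip((x[145:182,230:270].astype(float)-60)*1.9,0,255).astype(np.uint8),None,fx=14,fy=14,interpolation=cv2.INTER_CUBIC)
cv2.imwrite('pics/s11c.png',im)
E
```

```text
t 14.47 pos [ 0.4858 -0.184   0.0917] F [-2.6 -0.1  1.7] M [ 0.11  0.63 -0.04] op 0.118
R [[0.9899, -0.002, 0.1421], [-0.1421, 0.0006, 0.9899], [-0.0021, -1.0, 0.0003]] q [-5.570e-01  1.100e-01  2.059e+00 -1.000e-03  9.740e-01 -1.985e+00]
```

View pics/s11c.png

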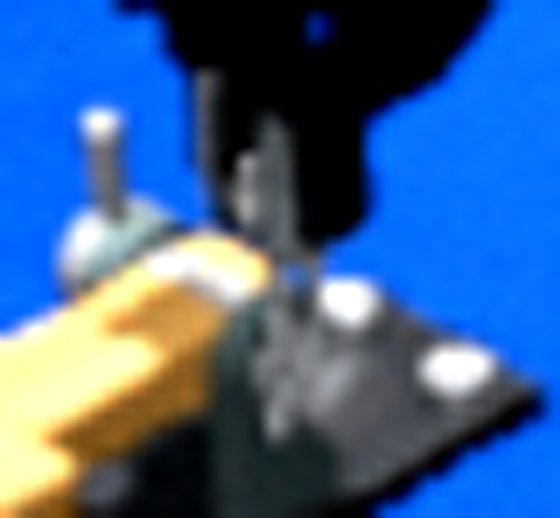

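>>> jog_arm --deltas '[[[0,0,0],[-0.0007,0.0005,0],0],[[0,0,0],[-0.0008,0.001,0],0],[[0,0,0],[-0.0008,0.0015,0],0],[[0,0,0],[-0.0008,0.0015,0],0]]'

```text
time: 14.8
eef_pos: [0.4855, -0.184, 0.0907]
tcp_rot: [-0.705, 0.051, -0.05, 0.705]
contact_force: [-1.8, 0.5, 4.3]
opening: 0.12
```

```bash
python3 - <<'E'
from h import *
s=st()
E
```

```text
t 14.8 pos [ 0.4855 -0.184   0.0907] F [-1.8  0.5  4.3] M [ 0.16  0.36 -0.05] op 0.12
R [[0.9899, -0.0012, 0.1421], [-0.1421, 0.0002, 0.9899], [-0.0012, -1.0, 0.0]] q [-5.580e-01  1.110e-01  2.061e+00 -1.000e-03  9.710e-01 -1.986e+00]
```

>>> jog_arm --deltas '[[[0,0,0],[-0.0005,0.001,0],0],[[0,0,0],[-0.0005,0.002,0],0],[[0,0,0],[-0.0005,0.003,0],0],[[0,0,0],[-0.0005,0.003,0],0]]'

```text
time: 15.13
eef_pos: [0.4855, -0.1845, 0.0891]
tcp_rot: [0.706, -0.05, 0.05, -0.705]
contact_force: [-2.5, 1.3, 7.7]
opening: 0.122
```

>>> jog_arm --deltas '[[[0,0,0],[-0.0003,0.001,0],0],[[0,0,0],[-0.0003,0.002,0],0],[[0,0,0],[-0.0003,0.003,0],0],[[0,0,0],[-0.0003,0.003,0],0]]'

```text
time: 15.47
eef_pos: [0.4856, -0.1848, 0.0868]
tcp_rot: [0.706, -0.05, 0.05, -0.705]
contact_force: [-1.8, 0.5, 4.2]
opening: 0.12
```

>>> jog_arm --deltas '[[[0,0,0],[-0.0002,0.001,0],0],[[0,0,0],[-0.0002,0.002,0],0],[[0,0,0],[-0.0002,0.003,0],0],[[0,0,0],[-0.0002,0.0035,0],0]]'

```text
time: 15.8
eef_pos: [0.4856, -0.185, 0.0838]
tcp_rot: [0.706, -0.05, 0.05, -0.705]
contact_force: [-1.8, 0.5, 5.1]
opening: 0.12
```

>>> jog_arm --deltas '[[[0,0,0],[-0.0002,0.001,0],0],[[0,0,0],[-0.0002,0.002,0],0],[[0,0,0],[-0.0002,0.003,0],0],[[0,0,0],[-0.0002,0.003,0],0]]'

```text
time: 16.13
eef_pos: [0.4854, -0.185, 0.0806]
tcp_rot: [0.706, -0.05, 0.051, -0.705]
contact_force: [-0.9, 0.7, 2.6]
opening: 0.115
```

>>> jog_arm --deltas '[[[0,0,0],[0,0.001,0.0004],0],[[0,0,0],[0,0.002,0.0004],0],[[0,0,0],[0,0.003,0.0004],0],[[0,0,0],[0,0.003,0.0004],0]]'

```text
time: 16.47
eef_pos: [0.4853, -0.1846, 0.077]
tcp_rot: [0.706, -0.05, 0.051, -0.705]
contact_force: [-1.2, 0.3, -0.3]
opening: 0.117
```

```bash
python3 - <<'E'
from h import *
s=st();a=grab('scene','s12')
o=np.array([.4718,-.2193,0]);y=-.143
B=np.array([[np.cos(y),-np.sin(y),0],[np.sin(y),np.cos(y),0],[0,0,1]]);print((s['eef_pos']-o)@B*1000)
x=a['pixels'];im=cv2.resize(np.clip((x[145:182,230:270].astype(float)-60)*1.9,0,255).astype(np.uint8),None,fx=14,fy=14,interpolation=cv2.INTER_CUBIC)
cv2.imwrite('pics/s12c.png',im)
E
```

```text
t 16.47 pos [ 0.4853 -0.1846  0.077 ] F [-1.2  0.3 -0.3] M [-0.12  0.12 -0.04] op 0.117
R [[0.9899, 0.001, 0.1416], [-0.1416, -0.0023, 0.9899], [0.0014, -1.0, -0.0022]] q [-5.580e-01  1.310e-01  2.068e+00 -2.000e-03  9.400e-01 -1.986e+00]
[ 8.45469646 36.31223579 76.99070126]
```

View pics/s12c.png

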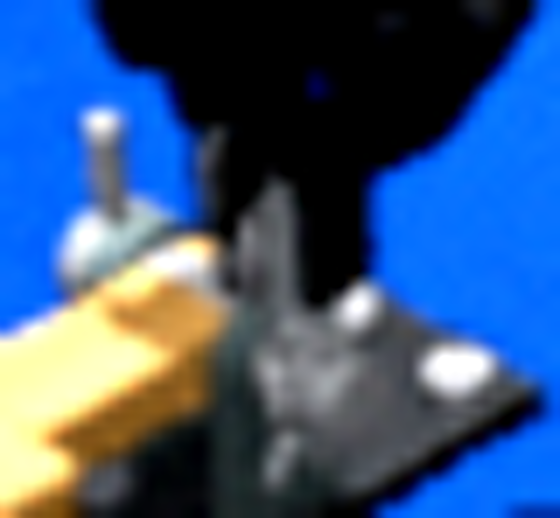

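>>> jog_arm --deltas '[[[0,0,0],[-0.0002,0.0005,0.0002],0],[[0,0,0],[-0.0002,0.001,0.0002],0],[[0,0,0],[-0.0002,0.001,0.0002],0]]'

```text
time: 16.77
eef_pos: [0.4852, -0.1842, 0.0755]
tcp_rot: [0.706, -0.05, 0.051, -0.705]
contact_force: [0.4, -1.2, -1.4]
opening: 0.121
```

>>> jog_arm --deltas '[[[0,0,0],[-0.0002,0.0005,0.0002],0],[[0,0,0],[-0.0002,0.001,0.0002],0],[[0,0,0],[-0.0002,0.001,0.0002],0]]'

```text
time: 17.02
eef_pos: [0.4848, -0.1837, 0.0742]
tcp_rot: [0.706, -0.05, 0.051, -0.705]
contact_force: [-0.2, -0.4, -1.2]
opening: 0.118
```

>>> jog_arm --deltas '[[[0,0,0],[0,0.0005,0],0],[[0,0,0],[0,0.001,0],0],[[0,0,0],[0,0.001,0],0]]'

```text
time: 17.27
eef_pos: [0.4849, -0.1837, 0.0732]
tcp_rot: [0.706, -0.05, 0.051, -0.705]
contact_force: [0.5, 0.3, 0.6]
opening: 0.116
```

>>> jog_arm --deltas '[[[0,0,0],[0,0.0008,0],0],[[0,0,0],[0,0.001,0],0],[[0,0,0],[0,0.001,0],0]]'

```text
time: 17.52
eef_pos: [0.4852, -0.1839, 0.0724]
tcp_rot: [0.706, -0.05, 0.051, -0.705]
contact_force: [0.2, -0.2, 0.9]
opening: 0.119
```

```bash
python3 - <<'E'
from h import *
for i in range(4):
    s=ctrl.get_state(); print(s['time'],s['eef_pos'].round(4) if hasattr(s['eef_pos'],'round') else s['eef_pos'],np.round(s['contact_force'],1)); a=ctrl.read_camera('scene')
grab('scene','s13'); st()
E
python3 dump.py s13 | tail -14
```

```text
17.5167 [ 0.4852 -0.1839  0.0724] [ 0.2 -0.2  0.9]
17.5667 [ 0.4852 -0.1838  0.0724] [ 0.7 -0.2  0.6]
17.6167 [ 0.4851 -0.1838  0.0724] [ 0.  -0.4 -0.3]
17.6667 [ 0.4851 -0.1838  0.0724] [ 0.6 -0.1  1.1]
t 17.77 pos [ 0.4851 -0.1838  0.0724] F [ 1.  -1.1  1.1] M [-0.05 -0.17  0.02] op 0.115
R [[0.9899, 0.0017, 0.1419], [-0.1419, -0.0018, 0.9899], [0.0019, -1.0, -0.0016]] q [-5.580e-01  1.370e-01  2.071e+00 -1.000e-03  9.310e-01 -1.986e+00]
164 247:15,31,82(109) 248:15,36,84(129) 249:18,43,89(112) 250:17,46,90(108) 251:14,47,89(84) 252:15,52,92(49) 253:12,53,91(29) 254:9,54,90(27) 255:1,50,84(27) 256:1,54,85(53)
165 247:17,32,80(101) 248:16,36,81(110) 249:17,42,85(100) 250:17,45,86(107) 251:14,47,85(86) 252:15,52,88(53) 253:13,54,88(29) 254:7,51,84(34) 255:5,53,83(38) 256:3,56,84(55)
166 247:18,34,78(92) 248:17,37,79(101) 249:16,40,80(97) 250:21,49,86(107) 251:13,45,80(87) 252:15,51,84(52) 253:14,55,86(27) 254:10,55,84(36) 255:6,54,81(75)
167 247:5,19,60(98) 248:15,34,73(99) 249:19,43,79(97) 250:20,48,82(106) 251:16,49,80(88) 252:18,54,84(54) 253:12,52,80(41) 254:2,46,72(67)
168 247:6
[... 806 characters left out ...]
49(109) 257:-7,47,49(107)
173 247:9,22,42(79) 248:8,24,42(89) 249:13,34,50(114) 250:13,39,52(124) 251:9,38,50(127) 252:10,44,53(134) 253:6,44,51(137) 254:3,45,50(121) 255:1,47,50(111) 256:-3,47,48(107) 257:-7,47,46(106)
174 247:13,25,42(80) 248:7,22,37(82) 249:13,35,47(111) 250:13,39,49(113) 251:9,39,47(110) 252:10,44,50(121) 253:7,45,48(120) 254:1,43,45(111) 255:-0,46,45(110) 256:-3,47,45(106)
175 247:11,23,36(81) 248:8,24,35(77) 249:16,38,47(91) 250:15,41,48(105) 252:11,44,47(102) 253:8,46,47(110) 254:5,47,45(109) 255:0,46,42(106)
176 247:13,25,35(80) 250:12,36,40(99) 251:9,38,39(101) 252:1,33,32(100) 253:1,38,35(104) 254:4,45,40(103)
177 247:14,26,32(79) 250:11,36,36(109) 251:8,36,34(106)
```

>>> jog_arm --deltas '[[[0,0,0],[0,-0.0007,0],0],[[0,0,0],[0,-0.0007,0],0.15],[[0,0,0],[0,-0.0007,0],0.2],[[0,0,0],[0,-0.0007,0],0.3],[[0,0,0],[0,-0.0007,0],0.4],[[0,0,0],[0,-0.0007,0],0.4],[[0,0,0],[0,-0.0007,0],0.4]]'

```text
time: 18.35
eef_pos: [0.485, -0.1838, 0.073]
tcp_rot: [0.706, -0.05, 0.051, -0.705]
contact_force: [-0.3, -0.4, 0.2]
opening: 0.397
```

```bash
python3 - <<'E'
from h import *
a=grab('scene','s14');s=st()
x=a['pixels'];im=cv2.resize(np.clip((x[140:182,225:275].astype(float)-60)*1.9,0,255).astype(np.uint8),None,fx=13,fy=13,interpolation=cv2.INTER_CUBIC)
cv2.imwrite('pics/s14c.png',im)
E
```

```text
t 18.4 pos [ 0.4851 -0.1838  0.073 ] F [-0.4  0.5  0.1] M [-0.    0.   -0.01] op 0.403
R [[0.9899, 0.0016, 0.1419], [-0.1419, -0.0018, 0.9899], [0.0018, -1.0, -0.0015]] q [-5.580e-01  1.360e-01  2.071e+00 -1.000e-03  9.320e-01 -1.986e+00]
```

View pics/s14c.png

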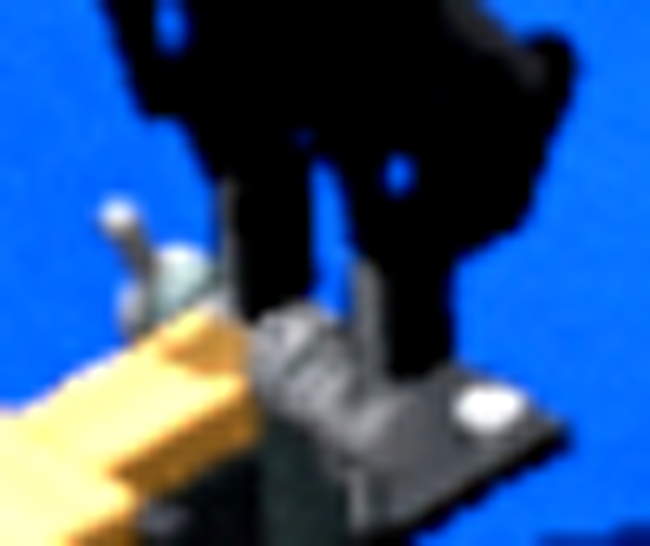

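>>> jog_arm --deltas '[[[0,0,0],[0,-0.01,0],0.4],[[0,0,0],[0,-0.03,0],0.4],[[0,0,0],[0,-0.06,0],0.4],[[0,0,0],[0,-0.1,0],0.4],[[0,0,0],[0,-0.13,0.05],0.4],[[0,0,0],[0,-0.13,0.09],0.4],[[0,0,0],[0,-0.13,0.13],0.4],[[0,0,0],[0,-0.13,0.17],0.4],[[0,0,0],[0,-0.13,0.2],0.4],[[0,0,0],[0,-0.13,0.2],0.4]]'

```text
time: 19.23
eef_pos: [0.5134, 0.0203, 0.2039]
tcp_rot: [-0.705, 0.047, -0.049, 0.706]
contact_force: [-0.1, -0.2, 0.5]
opening: 0.401
```

```bash
python3 - <<'E'
from h import *
from fit import *
st()
a=grab('scene','s15');b=grab('top','t15')
crop(a,'s15c',215,140,275,190,13);crop(b,'t15c',335,225,400,285,10)
A=pts(a,(190,140,275,205));B=pts(b,(335,180,405,290))
o=np.array([.4718,-.2193,0]);y=-.143
Bm=np.array([[np.cos(y),-np.sin(y),0],[np.sin(y),np.cos(y),0],[0,0,1]])
for n,d,bx in(('s',a,(190,140,275,205)),('t',b,(335,180,405,290))):
    L=(cloud(d,*bx).reshape(-1,3)-o)@Bm*1000
    k=(L[:,1]>27)&(L[:,1]<50)&(np.abs(L[:,0])<40)&(L[:,2]>60)&(L[:,2]<120); q=L[k]
    print(n,k.sum(),q.mean(0),q.min(0),q.max(0))
    k=(L[:,1]>-60)&(L[:,1]<-24)&(np.abs(L[:,0])<15)&(L[:,2]>40)&(L[:,2]<60); print('head ymin',np.percentile(L[k,1],[0,5,20]))
E
```

```text
t 19.23 pos [0.5134 0.0203 0.2039] F [-0.1 -0.2  0.5] M [ 0.04  0.02 -0.06] op 0.401
R [[0.9908, 0.0032, 0.1355], [-0.1355, 0.0008, 0.9908], [0.003, -1.0, 0.0012]] q [-1.590e-01 -4.900e-02  1.997e+00  1.000e-03  1.192e+00 -1.594e+00]
s 59 [20.66532356 37.66239215 77.08802346] [ 7.87998017 30.86085208 62.77853594] [33.8583548  43.49122033 89.99040133]
head ymin [-35.48275519 -34.55910669 -31.92617678]
t 55 [17.62288202 38.717692   80.09177638] [-3.72184422 32.613262   61.20290673] [31.16065389 44.01901349 88.28209509]
head ymin [-31.54192344 -30.80457716 -29.8906873 ]
```

View pics/s15c.png

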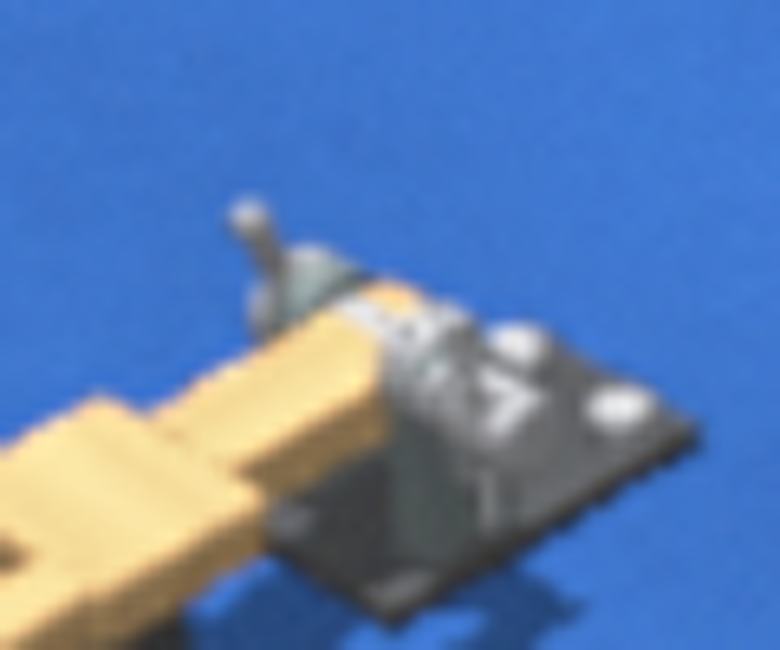

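View pics/t15c.png

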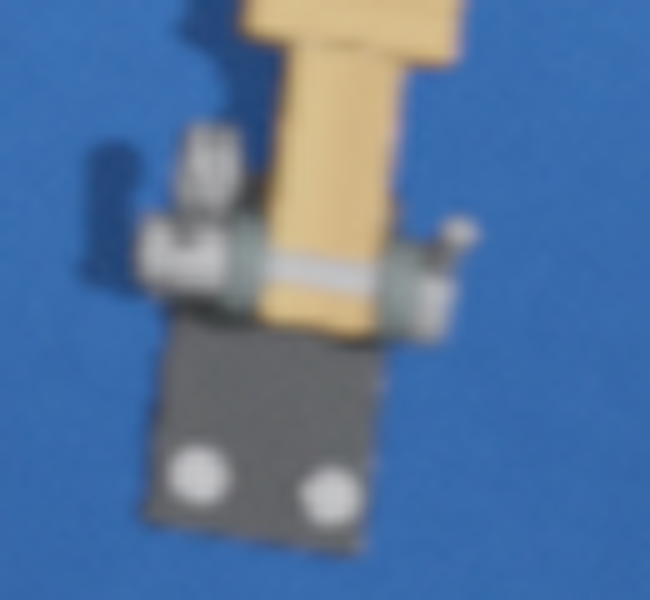

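View pics/s15.png

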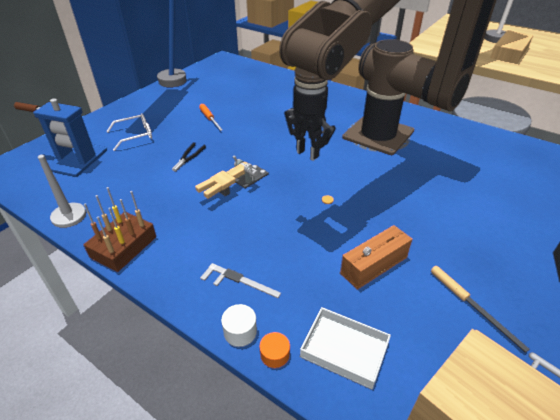

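>>> jog_arm --deltas '[[[0,0,0],[0,0,0],0.4],[[0,0,0],[0,0,0],0.4],[[0,0,0],[0,0,0],0.4]]'

```text
time: 19.58
eef_pos: [0.5133, 0.0147, 0.2037]
tcp_rot: [0.706, -0.049, 0.051, -0.705]
contact_force: [-1.2, 0.2, -0.6]
opening: 0.404
```

```bash
python3 - <<'E'
from h import *
a=ld('s15');a0=ld('scene0');b=ld('top0')
for n,r in(('pliers',(165,135,215,175)),('disc',(318,190,338,208)),('caliper',(195,258,285,300)),('file',(425,262,530,352)),('small',(350,238,380,265))):
    d=np.abs(a['pixels'][r[1]:r[3],r[0]:r[2]].astype(int)-a0['pixels'][r[1]:r[3],r[0]:r[2]]).max(-1);print(n,(d>40).sum())
st();print(ctrl.sign_off())
E
```

```text
pliers 0
disc 19
caliper 0
file 0
small 1
t 19.58 pos [0.5133 0.0147 0.2037] F [-1.2  0.2 -0.6] M [-0.   -0.02  0.02] op 0.404
R [[0.9901, 0.0025, 0.1402], [-0.1402, -0.0025, 0.9901], [0.0029, -1.0, -0.0021]] q [-0.168 -0.049  1.997 -0.002  1.191 -1.597]
the job is handed in; nothing more can be done
None
```

The job is done and handed in at 19.6 s. The pin is fully home, and the larger clip is seated through its cross hole and released.

- **Pin:** I pushed it home by its head. It stopped dead at about 13 N, with the finger face at bracket y = -33.0 mm, matching the -33 mm given.
- **Clip:** I found the leaning hole mouth at the first try and felt no force as the leg entered. I moved sideways with the leg while the pin turned upright, then pressed the bow over the pin. The highest push I read was about 8 N, and it faded to about 0 at the seat.

**Last checks:**
- The clip lies over with the pin towards the peg's side. Its coil spans about x = 6 to 33 mm and z = 63 to 90 mm, which fits a seated clip at 0.42 rad. The bow's end shows below the pin.
- The two cameras put the head face at -35.5 and -31.5 mm, on either side of -33. That spread is somewhat more than the 2 mm calibration allows.
- The pliers, file, caliper and smaller clip show no change in the image. The area around the brass disc differs in 19 pixels; I put this down to the arm's shadow at that spot, since nothing came near the disc. I did not check it further.
- The coil sat about 5 mm off the middle of the pads when I gripped it. I measured this and allowed for it.

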